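# Start a batch in the button polisher

### The arm

A 6-joint arm with a two-finger parallel gripper is mounted at the origin on the work surface. World frame = base frame: x ahead of the robot, y to its left, z up, the work surface at z = 0. Lengths are in mm, angles in rad, forces in N, time in s.
With the tool pointing down it reaches from about 400 to 825 mm from the base axis. Payload 7 kg.
Tool frame: the origin (TCP) lies at the very end of the fingers, on their centre line; the grasp point (between the pads) lies 19 mm behind it (bot.hold_point_z is the z of the grasp point in the tool frame, in mm); z points along the fingers, y is the line along which they close (so a half turn about z gives the same grasp; the last joint's range is limited). The gripper opens to 85 mm and grips with 20 to 120 N. Pads are 22 mm wide; open, the fingers measure 114 mm over their backs; the gripper's body (76 mm by 85 mm) begins 54 mm behind the grasp point. The pads swing forward as they close: fully open they stand 13 mm farther back than shut.
Start: joints at [1.507, 0.359, 0.012, 0, -1.224, -0.288], TCP at [232.604, 633.633, 231.302] pointing down, gripper open.
Joint ranges: [-3.07, 3.07], [-1.43, 2.12], [-1.02, 1.25], [-3.03, 1.67], [-3.05, -0], [-3.03, 3.03]. Speed limits (rad/s): [2.39, 2.39, 3.01, 3.14, 3.14, 3.14].

### API

Orientations are given as a rotation vector (axis times angle).
In Python, from rig import bot gives the robot as it stands.
- The arm moves only by the tool apply_moves, never from a script. Its argument "steps" is a list of rows, each an object of numbers: "tx", "ty", "tz": the shift along the tool's x, y, z in m; "wx", "wy", "wz": the turn, a rotation vector about the tool's x, y, z in degrees; "jaw": the closure, from 0 (fully open) to 1 (shut). In form: [{"tx": .., "ty": .., "tz": .., "wx": .., "wy": .., "wz": .., "jaw": ..}, ...]. A call has 1 to 20 rows; each row shifts and turns the commanded pose from where the row before left it, along the tool's axes as they then stand; what a row does not reach is not made up. A row lasts 1/12 s, in which the tool goes at most 41.7 mm and 7.16 degrees, less where a joint would pass 70% of its speed; a pose out of reach is approached as far as the arm can. A call with a gripper value outside its range is refused whole. The fingers move at their own pace and stop on an object; "squeeze" is the grip in N (left out, the last holds). Time passes only in rows, so rows that do not move let the fingers close. It gives the time, the measured TCP pose, the force, the opening and the grip force at its end, in the units of the state.
- bot.get_state(): the state, without advancing time (a new reading comes with each control period).
- bot.snapshot(name): name is "scene" or "top"; returns a dict with "pixels" (400x640x3 uint8, red, green, blue), "mtx" (3x3 intrinsics, pixels), "xyz" and "orientation" of the camera in the world. Camera axes: x right, y down, z forward; pixel columns grow to the right and rows downward; lengths in mm; the calibration is good to about 2 mm. A picture is of the moment at which its call begins. There is no depth.
- bot.sign_off(): hands the job in; it is judged then, once.
The state is a dict: "t": time; "joints": joint angles; "dq": joint speeds; "joint_efforts": joint torques, N m; "eef_pos": TCP position; "ee_rot": TCP orientation; "force": force on the tool from outside, world axes, zero at the start; "wrist_torque": the same for the moment, N m; "grip_width": finger opening in mm; "grasp_force": force on a finger pad.
Only numpy, scipy, OpenCV 4.12 (cv2) and the standard library are available. Lean on these libraries where they do the work, as an engineer would, in place of code of your own. Each camera call takes 0.05 s, during which the arm holds its last target. There are 200 camera calls.

### The job

Start a polishing batch: first pull the polisher's red lever all the way back to its off stop (the end nearest the robot), then move every dark brown button from the clear tray into the white bowl, gripping each one lightly, because their hollow shells dent if squeezed with more than 35 N a finger. With all the buttons in, put the loose amber cover gently on the bowl so that it sits seated and level, let it go, and only then push the lever until it lines up with the green pointer and leave it there. Leave the pale flat blanks in the tray, and leave the green pointer, the thread cone and the pin tin alone.

Things in the scene. Friction and masses are not known exactly. Their poses are not given: they have to be found in the camera images.
- polisher: Fixed polisher: round blue base 164 mm across with a white bowl on it (outside diameter 134 mm, inside 124 mm, 50 mm deep). On its left (+y) two grey cheeks (120 mm along x, 22 mm thick, 50 mm high, 30 mm gap) flank the lever, whose plane is 145 mm from the bowl axis, parallel to this x axis. Origin: on the bowl axis at bench height; z up.
- bowl_floor (a point): Centre of the bowl's inner floor, 55 mm above the bench.
- bowl_rim (a point): Centre of the bowl's mouth, in the plane of its flat rim, 105 mm above the bench.
- lever (a joint): Angle of the red-knobbed lever (rad). 0 = off, at its stop, leaning 0.6 rad from vertical towards the polisher's -x (towards the robot); it grows as the knob swings to the polisher's +x, is upright at 0.6, and stops at 1.2. Friction holds it where it is left; about 1.5 N at the knob moves it.
- lever_knob (a point): Centre of the red knob, a cylinder 20 mm in diameter and 26 mm long, its axis along the hinge axis (the polisher's y), 100 mm from the hinge. z points from the hinge along the lever. The knob can be pinched from above across its length and swung along its arc.
- lever_hinge (a point): Point on the lever's hinge axis (along the polisher's y), 45 mm above the bench; its x axis is the polisher's x.
- pointer (a joint): Angle of the green pointer (rad), with the same zero and direction as the lever: when the two numbers are equal the lever lines up with the pointer. It differs from start to start, is stiff, and must not be moved.
- pointer_tip (a point): Outer end of the green pointer, an upright 12 mm wide green strip with a short tab towards the lever, beside the lever on its outer side, reaching 63 mm from the hinge axis. This frame's z axis points along the pointer, away from the hinge.
- cover: Loose amber cover, about 150 g: flange 140 mm in diameter, 5 mm thick; under it a plug 114 mm in diameter, 6 mm deep, that drops inside the bowl; on top a black knob 24 mm in diameter, 34 mm high. Starts on the bench on its plug. Origin: centre of the plug's underside, z up; knob's top at 45 mm. Do not press it on the polisher with more than 40 N.
- cover_seat (a point): Centre of the underside of the cover's flange; at the centre of the rim when the cover is seated.
- tray: Clear shallow tray, fixed for the run, 240 mm (its x) by 340 mm (its y), walls 18 mm high and 5 mm thick, floor 5 mm thick. Origin: centre of its underside.
- button0: Dark brown button with a gold star on top: a drum 30 mm in diameter and 14 mm high with an upright side, about 20 g, hollow shell; may be absent. Starts flat on the tray's floor. Origin: centre of its underside.
- button1: Dark brown button with a gold star on top: a drum 30 mm in diameter and 14 mm high with an upright side, about 20 g, hollow shell; may be absent. Starts flat on the tray's floor. Origin: centre of its underside.
- button2: Dark brown button with a gold star on top: a drum 30 mm in diameter and 14 mm high with an upright side, about 20 g, hollow shell; may be absent. Starts flat on the tray's floor. Origin: centre of its underside.
- button3: Dark brown button with a gold star on top: a drum 30 mm in diameter and 14 mm high with an upright side, about 20 g, hollow shell; may be absent. Starts flat on the tray's floor. Origin: centre of its underside.
- button4: Dark brown button with a gold star on top: a drum 30 mm in diameter and 14 mm high with an upright side, about 20 g, hollow shell; may be absent. Starts flat on the tray's floor. Origin: centre of its underside.
- button5: Dark brown button with a gold star on top: a drum 30 mm in diameter and 14 mm high with an upright side, about 20 g, hollow shell; may be absent. Starts flat on the tray's floor. Origin: centre of its underside.
- blank0: Pale flat disc (bystander), 32 mm in diameter and 6 mm high, on the tray's floor along its far side. Origin: centre of its underside.
- blank1: Pale flat disc (bystander), 32 mm in diameter and 6 mm high, on the tray's floor along its far side. Origin: centre of its underside.
- blank2: Pale flat disc (bystander), 32 mm in diameter and 6 mm high, on the tray's floor along its far side. Origin: centre of its underside.
- thread_cone: White thread cone standing on the bench (bystander), 60 mm wide at its foot, 125 mm high. Origin: centre of its underside.
- pin_tin: Flat steel pin tin with a red lid (bystander), 66 mm in diameter, 23 mm high. Origin: centre of its underside.

How it is judged:
By the outcome, as a careful person would: the job done as asked, in the order asked, and still so for the second after the job is handed in, with the robot touching nothing.
Of button0, button1, button2, button3, button4, button5 only 4 to 6 are there at a start; the rules pass over those that are not, and their reading is None.
At some moment in a run one of button0, button1, button2, button3, button4, button5 may be knocked a few centimetres aside while the robot is not near it.
It also fails if it takes over 210 s, if anything falls off the work surface, if the arm or the gripper's body presses on something with over 40 N, if the wrist force passes 120 N, or if a joint passes its speed limit or range.

## Working session

There is one attempt and no reset: what is moved stays moved. The work goes in short steps, Python scripts to look and compute and a tool call to move; the robot and the scene stay as the last step left them, time stands still between calls to the robot, and variables do not carry over. Pictures are saved under pics/ and viewed, at most 14 in all, crops included, and the job is handed in when it is done.

Besides the shell and the picture viewer there is one more tool, called after "Emit:" by a JSON object that holds its "op" and its "data", one argument or row to a line. apply_moves: Moves the arm, as the interface text tells. Its arguments: {"type":"object","properties":{"steps":{"type":"array","items":{"type":"object","properties":{"tx":{"type":"number"},"ty":{"type":"number"},"tz":{"type":"number"},"wx":{"type":"number"},"wy":{"type":"number"},"wz":{"type":"number"},"jaw":{"type":"number"}}}},"squeeze":{"type":"number"}},"required":["steps"]}

```bash
ls; mkdir -p pics; python3 - <<'E'
from rig import bot
import cv2
s=bot.get_state(); print(s)
for n in("scene","top"):
    d=bot.snapshot(n); cv2.imwrite(f"pics/{n}0.png",d["pixels"][:,:,::-1]); print(n,d["mtx"],d["xyz"],d["orientation"])
print(bot.hold_point_z)
E
```

```text
pics
{'t': 0.0, 'joints': array([ 1.50708728e+00,  3.59394762e-01,  1.10507925e-02, -3.47621753e-04,
       -1.22406751e+00, -2.88100748e-01]), 'dq': array([ 4.16853387e-05,  9.13752347e-04,  1.92460817e-04, -2.52109851e-04,
       -5.79385183e-04, -1.82307355e-05]), 'joint_efforts': array([-6.06188514e-04, -5.83317626e+01,  2.93412602e+01,  6.93640485e+00,
       -5.90683325e-03,  9.59420703e-07]), 'eef_pos': array([232.46297313, 633.20215115, 230.35551438]), 'ee_rot': array([ 3.09146464e+00, -5.49671754e-01, -2.25999522e-04]), 'force': array([0.15762236, 0.3740144 , 0.11958728]), 'wrist_torque': array([-0.00832153, -0.00091628, -0.06242977]), 'grasp_force': 0.0, 'grip_width': 85.18256210401016}
scene [[412.45834546   0.         313.65097799]
 [  0.         412.45834546 198.22770047]
 [  0.           0.           1.        ]] [1470.75050492 -300.69401338  760.83451786] [-1.82808172 -1.31916022  0.67444782]
top [[517.9972416    0.         314.67016905]
 [  0.         517.9972416  199.28955025]
 [  0.           0.           1.        ]] [ 324.717913     -4.29952925 1328.19601049] [-2.08551074  2.13939782 -0.19091822]
-18.700000000000003
```

View pics/scene0.png

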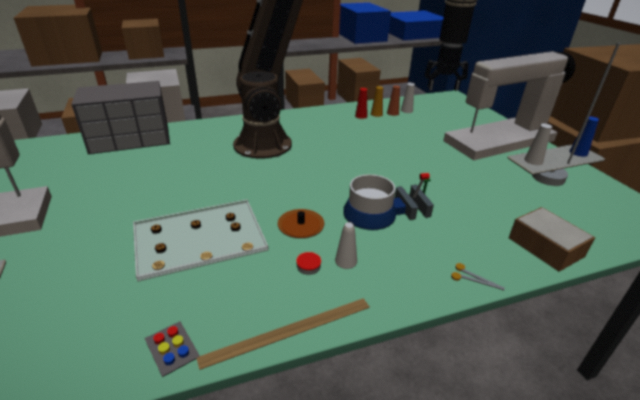

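View pics/top0.png

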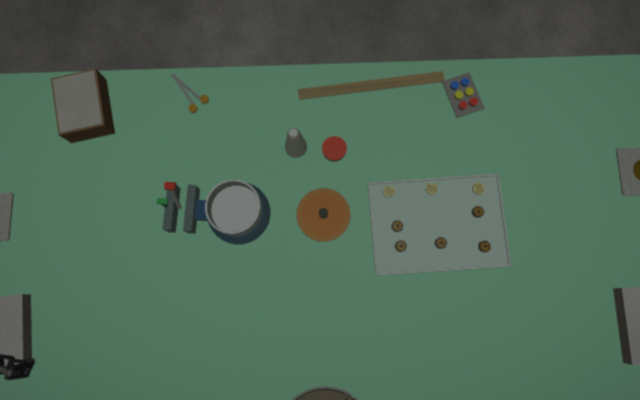

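The scene view shows the lever knob at (425,176), the bowl at (372,190), the cover at (301,222) and the tray to the left. The top view shows 5 dark buttons near (397,226), (401,246), (441,243), (485,246) and (478,212). It also shows the blanks on the row at about v=189, the bowl at (234,209), the cover at (323,214), the red knob at (170,186) and the green pointer at (162,201).

```bash
cat > h.py <<'E'
import numpy as np, cv2
from rig import bot
from scipy.spatial.transform import Rotation as R
def snap(n):
    d=bot.snapshot(n); d["R"]=R.from_rotvec(d["orientation"]).as_matrix(); d["xyz"]=np.array(d["xyz"]); return d
def un(d,uv,z):
    r=d["R"]@np.linalg.inv(d["mtx"])@np.array([uv[0],uv[1],1.]); return d["xyz"]+r*(z-d["xyz"][2])/r[2]
def pr(d,p):
    c=d["mtx"]@(d["R"].T@(np.asarray(p,float)-d["xyz"])); return c[:2]/c[2]
def blobs(d,lo,hi,roi=None,amin=4):
    hsv=cv2.cvtColor(d["pixels"],cv2.COLOR_RGB2HSV); m=cv2.inRange(hsv,np.array(lo),np.array(hi))
    if roi: k=np.zeros_like(m); u0,v0,u1,v1=roi; k[v0:v1,u0:u1]=255; m&=k
    n,_,st,c=cv2.connectedComponentsWithStats(m)
    return [(c[i].round(2),st[i,4],st[i,:4]) for i in range(1,n) if st[i,4]>=amin]
E
python3 - <<'E'
from h import *
t=snap("top"); s=snap("scene")
g=lambda im,u0,v0,u1,v1,k:cv2.resize(im["pixels"][v0:v1,u0:u1,::-1],None,fx=k,fy=k,interpolation=cv2.INTER_CUBIC)
a=g(t,145,165,275,250,6)  ; b=g(s,335,160,445,240,7)
cv2.imwrite("pics/a1.png",a); cv2.imwrite("pics/b1.png",b)
cv2.imwrite("pics/c1.png",g(t,360,165,520,285,5))
for nm,lo,hi,roi in (("cover",(5,150,90),(20,255,255),(280,170,370,260)),("tray dark",(0,60,0),(30,255,150),(370,175,510,275)),("redknob",(0,150,60),(6,255,255),(140,160,200,240)),("green",(50,180,60),(70,255,255),(140,180,200,240)),("white bowl",(0,0,120),(180,60,255),(190,160,275,250))):
    print(nm,blobs(t,lo,hi,roi,3))
print("scene red",blobs(s,(0,150,60),(6,255,255),(400,160,445,225),3))
E
```

```text
cover [(array([323.04, 214.54]), np.int32(1407), array([301, 192,  45,  45], dtype=int32))]
tray dark [(array([478.68, 187.5 ]), np.int32(74), array([474, 183,  10,  10], dtype=int32)), (array([431.59, 188.3 ]), np.int32(61), array([427, 185,  10,   8], dtype=int32)), (array([388.53, 190.74]), np.int32(57), array([384, 186,  10,  10], dtype=int32)), (array([477.81, 211.36]), np.int32(88), array([473, 207,  11,  10], dtype=int32)), (array([397.06, 225.49]), np.int32(81), array([392, 221,  11,  10], dtype=int32)), (array([440.6 , 242.32]), np.int32(84), array([436, 238,  10,  10], dtype=int32)), (array([400.6 , 245.68]), np.int32(82), array([396, 241,  10,  10], dtype=int32)), (array([484.48, 245.96]), np.int32(90), array([479, 241,  12,  11], dtype=int32))]
redknob [(array([169.67, 185.82]), np.int32(66), array([165, 183,  10,   7], dtype=int32))]
green []
white bowl [(array([239.93, 179.93]), np.int32(14), array([235, 179,  11,   3], dtype=int32)), (array([214.65, 187.38]), np.int32(34), array([206, 180,  22,  19], dtype=int32)), (array([234.83, 208.87]), np.int32(1616), array([213, 187,  46,  46], dtype=int32))]
scene red [(array([424.36, 175.77]), np.int32(44), array([421, 173,   8,   7], dtype=int32))]
```

View pics/a1.png

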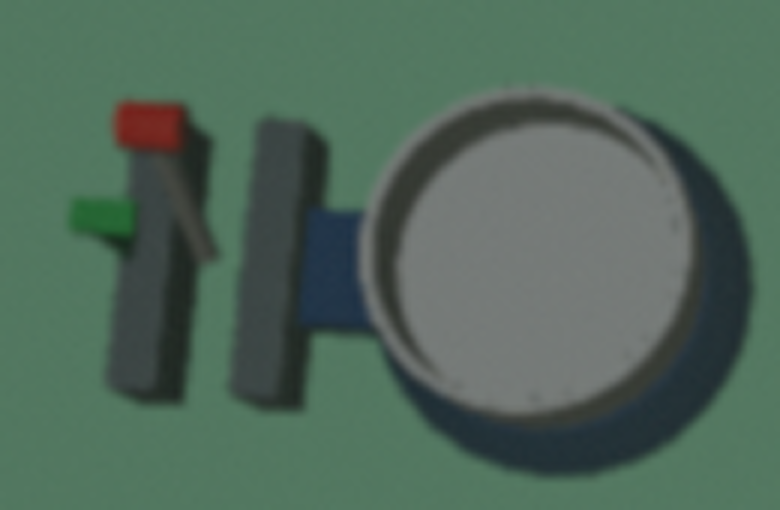

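View pics/b1.png

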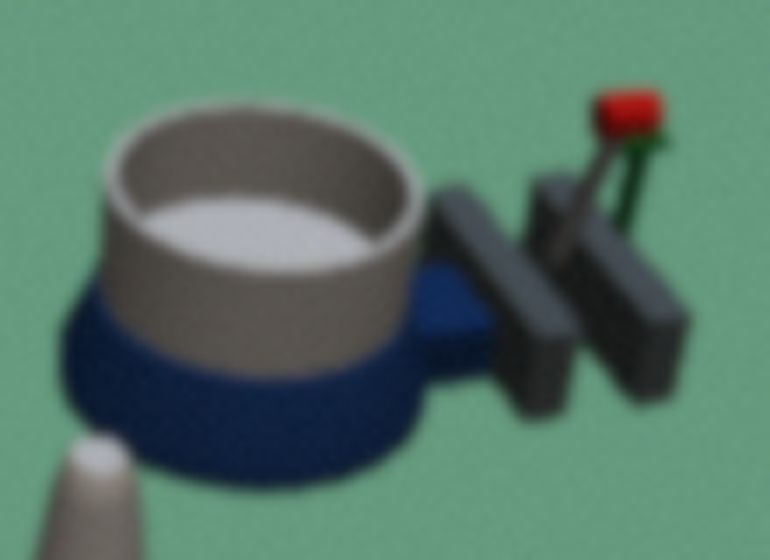

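View pics/c1.png

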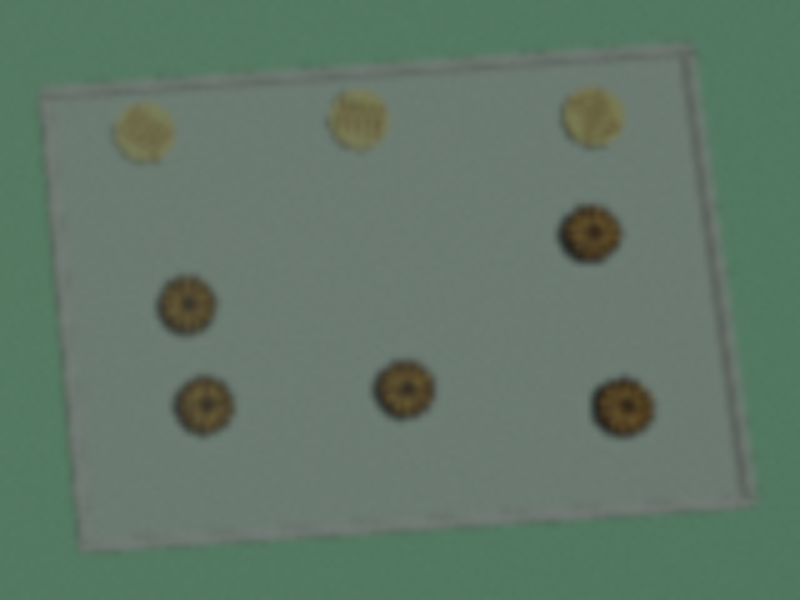

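The crops show clean edges. In a1 the bowl rim is centred at about (527,253), the left edge of the inner cheek runs (258,120)–(232,388), and the green tab is at (103,217). In b1 the knob is at (628,112) and the pointer strip runs (645,140)–(622,230). In c1 there are five buttons, all clear of each other. Next I fit the poses.

```bash
cat > fit.py <<'E'
from h import *
from scipy.optimize import least_squares
t=snap("top"); s=snap("scene")
A=lambda u,v:(u/6+145,v/6+165)
B=lambda u,v:(u/7+335,v/7+160)
obs=[(t,(0,0,105),A(527.5,253),.5),(s,(0,0,105),B(265,190),.5),
(t,(60,130,50),A(303,122),1.5),(t,(60,108,50),A(328,150),9),(t,(-60,130,50),A(232,388),1),(t,(-60,182,50),A(108,382),1),
(s,(60,108,50),B(525,345),1),(s,(60,130,50),B(578,325),1),(s,(60,160,50),B(640,325),1),(s,(60,182,50),B(690,312),1),(s,(-60,182,50),B(572,178),1.2),(s,(-60,108,50),B(434,196),1.2)]
obs[2]=(t,(60,130,50),A(260,118),1)
del obs[3]
def W(q,p):
    c,n=np.cos(q[2]),np.sin(q[2]); return np.array([q[0]+c*p[0]-n*p[1],q[1]+n*p[0]+c*p[1],p[2]])
def lev(a,r,y): return (r*np.sin(a-.6),y,45+r*np.cos(a-.6))
def f(q):
    e=[(pr(d,W(q,p))-np.array(uv))/w for d,p,uv,w in obs]
    e+=[(pr(t,W(q,lev(q[3],100,145)))-(169.67,185.82))/.5,(pr(s,W(q,lev(q[3],100,145)))-(424.36,175.77))/.5]
    e+=[(pr(t,W(q,lev(q[4],60,q[5])))-A(103,217))/.7,(pr(s,W(q,lev(q[4],60,q[5])))-B(645,143))/1]
    return np.array(e)
r=least_squares(lambda q:f(q).ravel(),[450,180,0,.9,.8,185],loss="soft_l1",x_scale=[10,10,.1,.1,.1,10])
q=r.x
if __name__=="__main__":
    print(q.round(3)); print(f(q).round(1).tolist())
    print("knob",W(q,lev(q[3],100,145)),"off",W(q,lev(0,100,145)),"hinge",W(q,(0,145,45)))
    print("cover@z11",un(t,(323.04,214.54),11))
    for uv in [(477.81,211.36),(397.06,225.49),(440.6,242.32),(400.6,245.68),(484.48,245.96)]: print("btn",un(t,uv,16).round(1))
    print("coverknob",blobs(t,(0,0,0),(180,255,45),(310,200,336,228)))
E
python3 fit.py
```

```text
[ 5.54809e+02  2.08238e+02 -9.80000e-02  9.31000e-01  6.14000e-01
  1.72667e+02]
[[-0.4, -2.2], [-2.0, -4.0], [-0.2, -1.4], [-1.3, 0.3], [-1.2, -0.2], [1.3, -1.9], [0.5, 0.1], [0.9, -1.1], [0.4, -0.2], [0.1, -1.6], [-1.2, -1.6], [2.1, -0.3], [-1.4, -0.3], [-0.4, -0.6], [-1.7, -1.3]]
knob [601.30753618 349.36621844 139.58221465] off [512.80138995 358.06672752 127.53356149] hinge [568.99477272 352.54269266  45.        ]
cover@z11 [544.03461048  -8.87926764  11.        ]
btn [ 540.9 -404.6   16. ]
btn [ 509.9 -196.7   16. ]
btn [ 464.1 -304.3   16. ]
btn [ 458.2 -202.9   16. ]
btn [ 452.  -413.8   16. ]
coverknob [(array([323.38, 216.25]), np.int32(8), array([321, 215,   6,   3], dtype=int32))]
```

```bash
sed -i 's#(u/6+145,v/6+165)#((u+.5)/6-.5+145,(v+.5)/6-.5+165)#; s#(u/7+335,v/7+160)#((u+.5)/7-.5+335,(v+.5)/7-.5+160)#' fit.py; sed -i 's#B(265,190),.5#B(265,190),3#; s#A(527.5,253),.5#A(527.5,253),1#' fit.py
cat >> fit.py <<'E'
    def ov(d,u0,v0,u1,v1,k):
        im=cv2.resize(d["pixels"][v0:v1,u0:u1,::-1],None,fx=k,fy=k,interpolation=cv2.INTER_CUBIC)
        T=lambda p:tuple(int(round(x)) for x in ((pr(d,W(q,p))-(u0,v0)+.5)*k-.5))
        def pl(ps,c): cv2.polylines(im,[np.array([T(p) for p in ps])],True,c,1)
        th=np.linspace(0,2*np.pi,60)
        for rr,z,c in((67,105,(0,0,255)),(62,105,(0,255,255)),(62,55,(255,0,255)),(82,0,(255,255,0))): pl([(rr*np.cos(a),rr*np.sin(a),z) for a in th],c)
        for y0,y1 in((108,130),(160,182)): pl([(-60,y0,50),(60,y0,50),(60,y1,50),(-60,y1,50)],(0,255,255))
        pl([(0,145,45),lev(q[3],100,145)],(255,255,255)); pl([(0,q[5],45),lev(q[4],63,q[5])],(0,255,0))
        return im
    a=ov(t,145,165,275,250,5);b=ov(s,335,160,445,240,5)
    n=np.zeros((a.shape[0]+0,0,3),np.uint8)
    cv2.imwrite("pics/ov.png",cv2.copyMakeBorder(a,0,600-a.shape[0]-0,0,0,cv2.BORDER_CONSTANT)) 
    w=650; b=cv2.resize(b,None,fx=.5,fy=.5) if 0 else b
    cv2.imwrite("pics/ov1.png",cv2.resize(np.vstack([a,cv2.copyMakeBorder(b,0,0,0,w-b.shape[1],cv2.BORDER_CONSTANT)]),None,fx=.72,fy=.72))
E
python3 fit.py
```

```text
[ 5.54411e+02  2.08255e+02 -9.90000e-02  9.33000e-01  6.28000e-01
  1.73626e+02]
[[0.2, -0.5], [-0.2, -0.6], [0.3, -0.9], [-0.9, 0.8], [-0.8, 0.3], [1.6, -1.5], [0.9, 0.4], [1.2, -0.7], [0.8, 0.3], [0.5, -1.2], [-0.8, -1.3], [2.2, -0.3], [-1.5, -0.3], [-0.3, -0.4], [-0.8, -0.8]]
knob [601.28782465 349.29916784 139.51974375] off [512.6134406  358.14170834 127.53356149] hinge [568.79902641 352.53892549  45.        ]
cover@z11 [544.03461048  -8.87926764  11.        ]
btn [ 540.9 -404.6   16. ]
btn [ 509.9 -196.7   16. ]
btn [ 464.1 -304.3   16. ]
btn [ 458.2 -202.9   16. ]
btn [ 452.  -413.8   16. ]
coverknob [(array([322.43, 216.29]), np.int32(7), array([320, 215,   6,   3], dtype=int32))]
```

View pics/ov1.png

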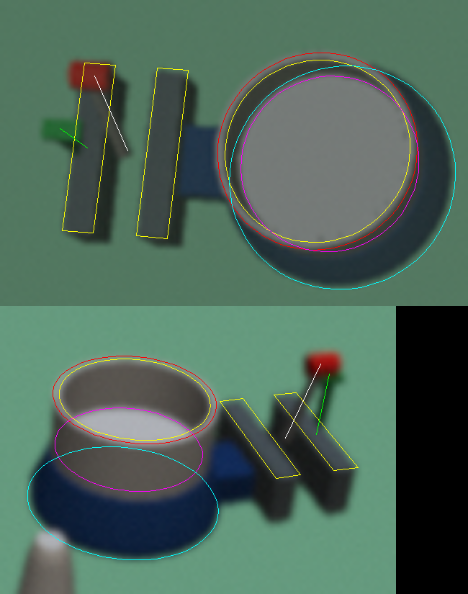

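```bash
cat >> h.py <<'E'
def go(target=None,yaw=None):
    """print tool-frame shift (mm) to world target after yaw turn (deg about tool z)"""
    s=bot.get_state(); M=R.from_rotvec(s["ee_rot"]).as_matrix(); y0=np.arctan2(M[1,0],M[0,0]); p=s["eef_pos"]
    y=y0 if yaw is None else yaw
    print("t",round(s["t"],2),"pos",p.round(1),"yaw",round(y0,4),"tilt",round(np.degrees(np.arccos(-M[2,2])),2),"F",s["force"].round(1),"w",round(s["grip_width"],1),"gf",round(s["grasp_force"],1),"q6",s["joints"][5].round(2))
    if target is not None:
        d=np.array(target)-p; c,n=np.cos(y),np.sin(y)
        print(" -> wz",round(-np.degrees(y-y0),2),"tx",round(d[0]*c+d[1]*n,1),"ty",round(d[0]*n-d[1]*c,1),"tz",round(-d[2],1))
E
python3 -c "
from h import *
go((655,345,180),-.099)"
```

```text
t 0.4 pos [232.6 633.5 231.1] yaw -0.3518 tilt 0.02 F [-0.5  0.2 -0.7] w 85.6 gf 0.0 q6 -0.29
 -> wz -14.49 tx 448.9 ty 245.4 tz 51.1
```

Emit:
{"op": "apply_moves", "data": {
  "steps": [
    {"wz":-4.83,"jaw":1},
    {"wz":-4.83,"jaw":1},
    {"wz":-4.83,"jaw":1},
    {"tx":0.032,"ty":0.0175,"jaw":1},
    {"tx":0.032,"ty":0.0175,"jaw":1},
    {"tx":0.032,"ty":0.0175,"jaw":1},
    {"tx":0.032,"ty":0.0175,"jaw":1},
    {"tx":0.032,"ty":0.0175,"jaw":1},
    {"tx":0.032,"ty":0.0175,"jaw":1},
    {"tx":0.032,"ty":0.0175,"jaw":1},
    {"tx":0.032,"ty":0.0175,"jaw":1},
    {"tx":0.032,"ty":0.0175,"jaw":1},
    {"tx":0.032,"ty":0.0175,"jaw":1},
    {"tx":0.032,"ty":0.0175,"jaw":1},
    {"tx":0.032,"ty":0.0175,"jaw":1},
    {"tx":0.032,"ty":0.0175,"jaw":1},
    {"tx":0.032,"ty":0.0175,"jaw":1},
    {"jaw":1},
    {"jaw":1}
  ],
  "squeeze": 20
}}

```text
schema error: expected keys tx, ty, tz, wx, wy, wz, jaw
```

```bash
python3 - <<'E'
from h import *
go((652,347,132),-.099)
t=snap("top"); s=snap("scene"); 
p=bot.get_state()["eef_pos"]; print("tcp px top",pr(t,p),"scene",pr(s,p))
g=lambda im,u0,v0,u1,v1,k:cv2.resize(im["pixels"][v0:v1,u0:u1,::-1],None,fx=k,fy=k,interpolation=cv2.INTER_CUBIC)
cv2.imwrite("pics/d.png",np.hstack([g(t,130,140,210,230,5),g(s,395,110,475,200,5)]))
E
```

```text
t 0.4 pos [232.6 633.5 231.1] yaw -0.3518 tilt 0.02 F [-0.5  0.2 -0.7] w 85.6 gf 0.0 q6 -0.29
 -> wz -14.49 tx 445.7 ty 243.7 tz 99.1
tcp px top [ 14.84037682 354.48262551] scene [441.93331634  92.77638779]
```

View pics/d.png

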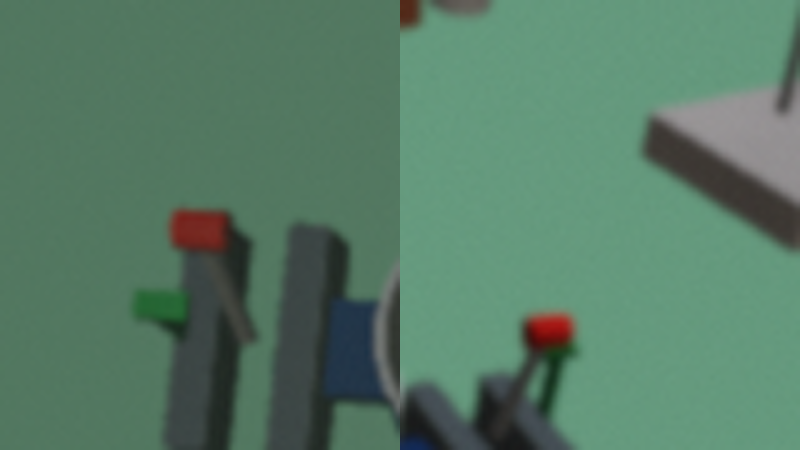

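The move was refused because every row needs all seven keys. The picture therefore only shows the lever and pointer unchanged, with the knob at (200,230) and the green tab at (160,305) in the left crop.

Emit:
{"op": "apply_moves", "data": {
  "steps": [
    {"tx":0,"ty":0,"tz":0,"wx":0,"wy":0,"wz":-4.83,"jaw":1},
    {"tx":0,"ty":0,"tz":0,"wx":0,"wy":0,"wz":-4.83,"jaw":1},
    {"tx":0,"ty":0,"tz":0,"wx":0,"wy":0,"wz":-4.83,"jaw":1},
    {"tx":0.032,"ty":0.0175,"tz":0,"wx":0,"wy":0,"wz":0,"jaw":1},
    {"tx":0.032,"ty":0.0175,"tz":0,"wx":0,"wy":0,"wz":0,"jaw":1},
    {"tx":0.032,"ty":0.0175,"tz":0,"wx":0,"wy":0,"wz":0,"jaw":1},
    {"tx":0.032,"ty":0.0175,"tz":0,"wx":0,"wy":0,"wz":0,"jaw":1},
    {"tx":0.032,"ty":0.0175,"tz":0,"wx":0,"wy":0,"wz":0,"jaw":1},
    {"tx":0.032,"ty":0.0175,"tz":0,"wx":0,"wy":0,"wz":0,"jaw":1},
    {"tx":0.032,"ty":0.0175,"tz":0,"wx":0,"wy":0,"wz":0,"jaw":1},
    {"tx":0.032,"ty":0.0175,"tz":0,"wx":0,"wy":0,"wz":0,"jaw":1},
    {"tx":0.032,"ty":0.0175,"tz":0,"wx":0,"wy":0,"wz":0,"jaw":1},
    {"tx":0.032,"ty":0.0175,"tz":0,"wx":0,"wy":0,"wz":0,"jaw":1},
    {"tx":0.032,"ty":0.0175,"tz":0,"wx":0,"wy":0,"wz":0,"jaw":1},
    {"tx":0.032,"ty":0.0175,"tz":0,"wx":0,"wy":0,"wz":0,"jaw":1},
    {"tx":0.032,"ty":0.0175,"tz":0,"wx":0,"wy":0,"wz":0,"jaw":1},
    {"tx":0.032,"ty":0.0175,"tz":0,"wx":0,"wy":0,"wz":0,"jaw":1},
    {"tx":0,"ty":0,"tz":0,"wx":0,"wy":0,"wz":0,"jaw":1},
    {"tx":0,"ty":0,"tz":0,"wx":0,"wy":0,"wz":0,"jaw":1}
  ],
  "squeeze": 20
}}

```text
t: 2.08
eef_pos: [655.7, 343.6, 230.3]
ee_rot: [3.137, -0.161, -0.001]
force: [-0.4, 0.0, 0.4]
grip_width: -0.3
grasp_force: 0.0
```

```bash
python3 - <<'E'
from h import *
go((652,347,132),-.099)
t=snap("top"); s=snap("scene"); 
p=bot.get_state()["eef_pos"]; print("tcp px top",pr(t,p),"scene",pr(s,p))
g=lambda im,u0,v0,u1,v1,k:cv2.resize(im["pixels"][v0:v1,u0:u1,::-1],None,fx=k,fy=k,interpolation=cv2.INTER_CUBIC)
cv2.imwrite("pics/d2.png",np.hstack([g(t,130,140,210,230,5),g(s,395,110,475,200,5)]))
E
```

```text
t 2.08 pos [655.7 343.6 230.3] yaw -0.1023 tilt 0.06 F [-0.4  0.   0.4] w -0.3 gf 0.0 q6 0.72
 -> wz -0.19 tx -4.0 ty -3.0 tz 98.3
tcp px top [161.23840634 153.22988327] scene [438.50507483 156.55355573]
```

View pics/d2.png

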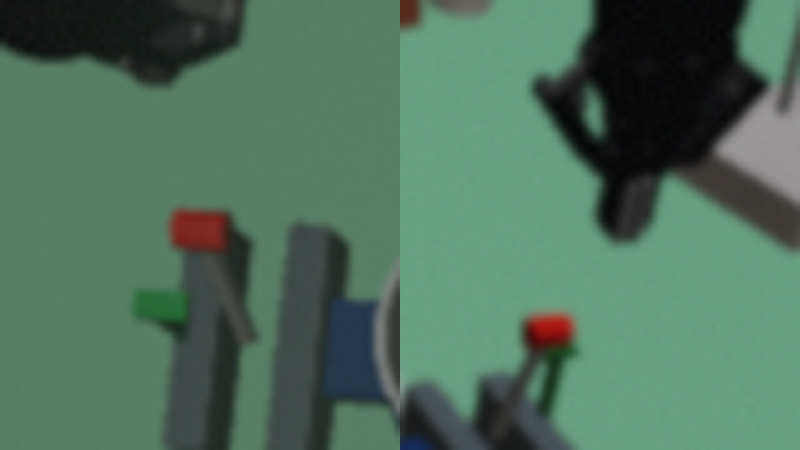

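The gripper tip sits where its pose projects: (156,66) in the top half and (617,235) in the scene half. So the calibration agrees with the arm. Next I lower beyond the knob and push the lever back.

Emit:
{"op": "apply_moves", "data": {
  "steps": [
    {"tx":0,"ty":-0.003,"tz":0.024,"wx":0,"wy":0,"wz":0,"jaw":1},
    {"tx":0,"ty":0,"tz":0.024,"wx":0,"wy":0,"wz":0,"jaw":1},
    {"tx":0,"ty":0,"tz":0.024,"wx":0,"wy":0,"wz":0,"jaw":1},
    {"tx":0,"ty":0,"tz":0.024,"wx":0,"wy":0,"wz":0,"jaw":1},
    {"tx":-0.0075,"ty":0,"tz":0,"wx":0,"wy":0,"wz":0,"jaw":1},
    {"tx":-0.0075,"ty":0,"tz":0,"wx":0,"wy":0,"wz":0,"jaw":1},
    {"tx":-0.0075,"ty":0,"tz":0,"wx":0,"wy":0,"wz":0,"jaw":1},
    {"tx":-0.0075,"ty":0,"tz":0,"wx":0,"wy":0,"wz":0,"jaw":1},
    {"tx":-0.008,"ty":0,"tz":-0.0015,"wx":0,"wy":0,"wz":0,"jaw":1},
    {"tx":-0.008,"ty":0,"tz":-0.0015,"wx":0,"wy":0,"wz":0,"jaw":1},
    {"tx":-0.008,"ty":0,"tz":-0.0015,"wx":0,"wy":0,"wz":0,"jaw":1},
    {"tx":-0.008,"ty":0,"tz":-0.001,"wx":0,"wy":0,"wz":0,"jaw":1},
    {"tx":-0.0075,"ty":0,"tz":0.0005,"wx":0,"wy":0,"wz":0,"jaw":1},
    {"tx":-0.0075,"ty":0,"tz":0.001,"wx":0,"wy":0,"wz":0,"jaw":1},
    {"tx":-0.0075,"ty":0,"tz":0.0015,"wx":0,"wy":0,"wz":0,"jaw":1},
    {"tx":-0.0075,"ty":0,"tz":0.002,"wx":0,"wy":0,"wz":0,"jaw":1}
  ]
}}

```text
t: 3.52
eef_pos: [562.0, 357.6, 135.4]
ee_rot: [3.137, -0.156, -0.001]
force: [0.6, -0.2, 0.8]
grip_width: -0.1
grasp_force: 0.8
```

```bash
python3 - <<'E'
from h import *
go()
t=snap("top"); s=snap("scene")
print(blobs(t,(0,150,60),(6,255,255),(140,160,200,240),3),blobs(s,(0,150,60),(6,255,255),(395,160,445,225),3))
import fit
W,lev=fit.W,fit.lev
for a in(0,.1,.2,.3,.4): print(a,pr(t,W(fit.q,lev(a,100,147))),pr(s,W(fit.q,lev(a,100,147))),W(fit.q,lev(a,100,147)))
E
```

```text
t 3.52 pos [562.  357.6 135.4] yaw -0.0991 tilt 0.03 F [ 0.6 -0.2  0.8] w -0.1 gf 0.8 q6 0.61
[(array([166.28, 210.33]), np.int32(75), array([161, 207,  11,   8], dtype=int32))] [(array([413.  , 164.79]), np.int32(19), array([411, 163,   5,   5], dtype=int32))]
0 [166.52991002 223.61977413] [410.92556795 164.27884099] [512.81189478 360.13183796 127.53356149]
0.1 [166.34045465 219.70441122] [412.33153556 164.14962703] [521.29153212 359.28625513 132.75825619]
0.2 [166.2882557 215.6256583] [413.7809369  164.34348099] [530.24783153 358.39313994 137.1060994 ]
0.3 [166.37482212 211.43308533] [415.25957098 164.8658    ] [539.59130462 357.46141608 140.53364891]
0.4 [166.59961301 207.17842645] [416.7522537  165.71843204] [549.2285945  356.50039304 143.00665778]
```

Emit:
{"op": "apply_moves", "data": {
  "steps": [
    {"tx":-0.007,"ty":0,"tz":0.0025,"wx":0,"wy":0,"wz":0,"jaw":1},
    {"tx":-0.007,"ty":0,"tz":0.003,"wx":0,"wy":0,"wz":0,"jaw":1},
    {"tx":-0.006,"ty":0,"tz":0.0035,"wx":0,"wy":0,"wz":0,"jaw":1},
    {"tx":-0.005,"ty":0,"tz":0.003,"wx":0,"wy":0,"wz":0,"jaw":1},
    {"tx":-0.002,"ty":0,"tz":0.001,"wx":0,"wy":0,"wz":0,"jaw":1},
    {"tx":0,"ty":0,"tz":0,"wx":0,"wy":0,"wz":0,"jaw":1}
  ]
}}

```text
t: 4.22
eef_pos: [535.2, 360.3, 122.3]
ee_rot: [3.137, -0.155, -0.001]
force: [-0.5, -0.7, 0.2]
grip_width: 0.2
grasp_force: 0.0
```

Emit:
{"op": "apply_moves", "data": {
  "steps": [
    {"tx":-0.001,"ty":0,"tz":0,"wx":0,"wy":0,"wz":0,"jaw":1},
    {"tx":0,"ty":0,"tz":0,"wx":0,"wy":0,"wz":0,"jaw":1}
  ]
}}

```text
t: 4.38
eef_pos: [535.0, 360.5, 122.8]
ee_rot: [3.138, -0.155, -0.0]
force: [-0.2, 0.1, -0.2]
grip_width: -0.1
grasp_force: 0.0
```

Emit:
{"op": "apply_moves", "data": {
  "steps": [
    {"tx":-0.001,"ty":0,"tz":0.0005,"wx":0,"wy":0,"wz":0,"jaw":1},
    {"tx":-0.001,"ty":0,"tz":0.0005,"wx":0,"wy":0,"wz":0,"jaw":1},
    {"tx":0,"ty":0,"tz":0,"wx":0,"wy":0,"wz":0,"jaw":1}
  ]
}}

```text
t: 4.63
eef_pos: [533.2, 360.6, 121.8]
ee_rot: [-3.138, 0.156, -0.0]
force: [1.1, -0.8, 0.1]
grip_width: 0.3
grasp_force: 0.5
```

Emit:
{"op": "apply_moves", "data": {
  "steps": [
    {"tx":-0.001,"ty":0,"tz":0.0005,"wx":0,"wy":0,"wz":0,"jaw":1},
    {"tx":0,"ty":0,"tz":0,"wx":0,"wy":0,"wz":0,"jaw":1}
  ]
}}

```text
t: 4.8
eef_pos: [532.6, 360.7, 121.6]
ee_rot: [-3.138, 0.155, -0.001]
force: [4.2, -1.2, 0.9]
grip_width: -0.2
grasp_force: 1.8
```

Emit:
{"op": "apply_moves", "data": {
  "steps": [
    {"tx":-0.001,"ty":0,"tz":0.0005,"wx":0,"wy":0,"wz":0,"jaw":1},
    {"tx":0,"ty":0,"tz":0,"wx":0,"wy":0,"wz":0,"jaw":1}
  ]
}}

```text
t: 4.97
eef_pos: [532.5, 360.8, 121.5]
ee_rot: [-3.137, 0.155, -0.004]
force: [6.8, -2.4, 0.5]
grip_width: 0.1
grasp_force: 3.5
```

Emit:
{"op": "apply_moves", "data": {
  "steps": [
    {"tx":-0.001,"ty":0,"tz":0,"wx":0,"wy":0,"wz":0,"jaw":1},
    {"tx":0,"ty":0,"tz":0,"wx":0,"wy":0,"wz":0,"jaw":1},
    {"tx":0.004,"ty":0,"tz":0,"wx":0,"wy":0,"wz":0,"jaw":1},
    {"tx":0.01,"ty":0,"tz":0,"wx":0,"wy":0,"wz":0,"jaw":1},
    {"tx":0,"ty":0,"tz":-0.03,"wx":0,"wy":0,"wz":0,"jaw":0.8},
    {"tx":0,"ty":0,"tz":-0.03,"wx":0,"wy":0,"wz":0,"jaw":0.4},
    {"tx":0,"ty":0.03,"tz":-0.02,"wx":0,"wy":0,"wz":0,"jaw":0.4},
    {"tx":0,"ty":0.04,"tz":0,"wx":0,"wy":0,"wz":0,"jaw":0.4},
    {"tx":0,"ty":0.04,"tz":0,"wx":0,"wy":0,"wz":0,"jaw":0.4},
    {"tx":0,"ty":0.04,"tz":0,"wx":0,"wy":0,"wz":0,"jaw":0.4},
    {"tx":0,"ty":0.04,"tz":0,"wx":0,"wy":0,"wz":0,"jaw":0.4},
    {"tx":0,"ty":0.04,"tz":0,"wx":0,"wy":0,"wz":0,"jaw":0.4},
    {"tx":0,"ty":0.04,"tz":0,"wx":0,"wy":0,"wz":0,"jaw":0.4},
    {"tx":0,"ty":0.04,"tz":0,"wx":0,"wy":0,"wz":0,"jaw":0.4},
    {"tx":0,"ty":0.04,"tz":0,"wx":0,"wy":0,"wz":0,"jaw":0.4},
    {"tx":0,"ty":0.04,"tz":0,"wx":0,"wy":0,"wz":0,"jaw":0.4}
  ]
}}

```text
t: 6.3
eef_pos: [505.0, -30.2, 200.9]
ee_rot: [-3.137, 0.155, 0.0]
force: [0.8, -0.4, -0.5]
grip_width: 51.3
grasp_force: 0.0
```

```bash
cat > btn.py <<'E'
from h import *
def btns(t=None):
    t=t or snap("top")
    return [un(t,c,17).round(1)[:2] for c,a,_ in blobs(t,(0,60,0),(30,255,150),(360,165,525,290),40)]
if __name__=="__main__":
    go(); print(np.array(btns()).tolist())
E
python3 - <<'E'
from btn import *
t=snap("top");s=snap("scene"); go(); print(btns(t))
print(blobs(t,(0,150,60),(6,255,255),(140,160,200,240),3),blobs(s,(0,150,60),(6,255,255),(395,150,445,225),3))
g=lambda im,u0,v0,u1,v1,k:cv2.resize(im["pixels"][v0:v1,u0:u1,::-1],None,fx=k,fy=k,interpolation=cv2.INTER_CUBIC)
cv2.imwrite("pics/e.png",np.hstack([g(t,150,180,190,240,10),g(s,400,155,440,215,10)]))
E
```

```text
t 6.4 pos [504.3 -32.7 200.8] yaw -0.1035 tilt 0.07 F [ 0.3 -0.3 -0.3] w 51.2 gf 0.0 q6 1.14
[array([ 603.1, -411.6]), array([ 604.5, -291.2]), array([ 600.2, -179.3]), array([ 540.8, -404.3]), array([ 509.7, -196.6]), array([ 464., -304.]), array([ 458. , -202.7]), array([ 451.9, -413.5])]
[] [(array([410.43, 163.94]), np.int32(35), array([407, 162,   8,   5], dtype=int32))]
```

View pics/e.png

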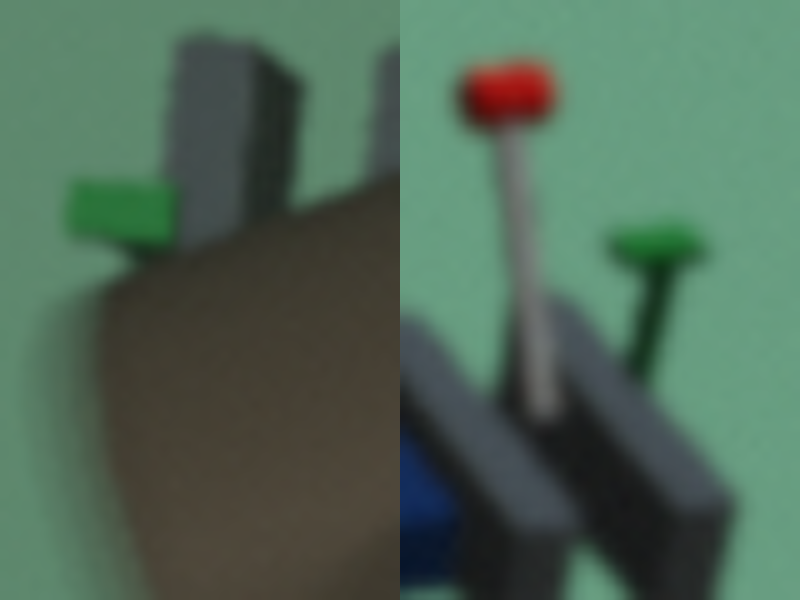

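The scene half shows the knob at (508,92), which matches the off stop. The green pointer stands at (655,245) there and at (122,212) in the top half. All buttons are unmoved, so I pick the first one.

```bash
python3 -c "
from h import *
go((509.7,-196.6,60))"
```

```text
t 6.4 pos [504.3 -32.7 200.8] yaw -0.1035 tilt 0.07 F [ 0.3 -0.3 -0.3] w 51.2 gf 0.0 q6 1.14
 -> wz -0.0 tx 22.3 ty 162.4 tz 140.8
```

Emit:
{"op": "apply_moves", "data": {
  "steps": [
    {"tx":0.0045,"ty":0.0325,"tz":0,"wx":0,"wy":0,"wz":0,"jaw":0.4},
    {"tx":0.0045,"ty":0.0325,"tz":0,"wx":0,"wy":0,"wz":0,"jaw":0.4},
    {"tx":0.0045,"ty":0.0325,"tz":0,"wx":0,"wy":0,"wz":0,"jaw":0.4},
    {"tx":0.0045,"ty":0.0325,"tz":0,"wx":0,"wy":0,"wz":0,"jaw":0.4},
    {"tx":0.0045,"ty":0.0325,"tz":0.02,"wx":0,"wy":0,"wz":0,"jaw":0.4},
    {"tx":0,"ty":0,"tz":0.035,"wx":0,"wy":0,"wz":0,"jaw":0.4},
    {"tx":0,"ty":0,"tz":0.035,"wx":0,"wy":0,"wz":0,"jaw":0.4},
    {"tx":0,"ty":0,"tz":0.035,"wx":0,"wy":0,"wz":0,"jaw":0.4},
    {"tx":0,"ty":0,"tz":0.015,"wx":0,"wy":0,"wz":0,"jaw":0.4},
    {"tx":0,"ty":0,"tz":0,"wx":0,"wy":0,"wz":0,"jaw":0.4},
    {"tx":0,"ty":0,"tz":0,"wx":0,"wy":0,"wz":0,"jaw":0.4}
  ],
  "squeeze": 20
}}

```text
t: 7.32
eef_pos: [511.8, -192.4, 60.2]
ee_rot: [3.138, -0.155, -0.004]
force: [0.1, 0.7, 0.9]
grip_width: 51.2
grasp_force: 0.0
```

```bash
python3 -c "
from btn import *
go((509.7,-196.6,8)); print(btns())"
```

```text
t 7.32 pos [ 511.8 -192.4   60.2] yaw -0.0986 tilt 0.13 F [0.1 0.7 0.9] w 51.2 gf 0.0 q6 1.47
 -> wz -0.0 tx -1.7 ty 4.4 tz 52.2
[array([ 589.9, -286.8]), array([ 602.7, -160.6]), array([ 602.9, -411.5]), array([ 540.9, -404.3]), array([ 464., -304.]), array([ 458.2, -202.5]), array([ 451.9, -413.5])]
```

Emit:
{"op": "apply_moves", "data": {
  "steps": [
    {"tx":-0.0015,"ty":0.0045,"tz":0.02,"wx":0,"wy":0,"wz":0,"jaw":0.4},
    {"tx":0,"ty":0,"tz":0.02,"wx":0,"wy":0,"wz":0,"jaw":0.4},
    {"tx":0,"ty":0,"tz":0.012,"wx":0,"wy":0,"wz":0,"jaw":0.4},
    {"tx":0,"ty":0,"tz":0,"wx":0,"wy":0,"wz":0,"jaw":0.4},
    {"tx":0,"ty":0,"tz":0,"wx":0,"wy":0,"wz":0,"jaw":1},
    {"tx":0,"ty":0,"tz":0,"wx":0,"wy":0,"wz":0,"jaw":1},
    {"tx":0,"ty":0,"tz":0,"wx":0,"wy":0,"wz":0,"jaw":1},
    {"tx":0,"ty":0,"tz":0,"wx":0,"wy":0,"wz":0,"jaw":1}
  ],
  "squeeze": 20
}}

```text
t: 8.03
eef_pos: [511.5, -196.8, 10.7]
ee_rot: [3.138, -0.154, 0.005]
force: [-0.3, 2.2, 8.0]
grip_width: 28.4
grasp_force: 20.0
```

Emit:
{"op": "apply_moves", "data": {
  "steps": [
    {"tx":0,"ty":0,"tz":-0.02,"wx":0,"wy":0,"wz":0,"jaw":1},
    {"tx":0,"ty":0,"tz":-0.03,"wx":0,"wy":0,"wz":0,"jaw":1},
    {"tx":0,"ty":0,"tz":-0.04,"wx":0,"wy":0,"wz":0,"jaw":1},
    {"tx":0,"ty":0,"tz":-0.04,"wx":0,"wy":0,"wz":0,"jaw":1},
    {"tx":0,"ty":0,"tz":-0.02,"wx":0,"wy":0,"wz":0,"jaw":1},
    {"tx":0,"ty":0,"tz":0,"wx":0,"wy":0,"wz":0,"jaw":1}
  ]
}}

```text
t: 8.53
eef_pos: [513.2, -197.3, 165.5]
ee_rot: [3.137, -0.154, 0.017]
force: [0.4, -0.1, -0.9]
grip_width: 28.7
grasp_force: 19.8
```

```bash
python3 - <<'E'
from btn import *
print(btns())
import fit
p=fit.W(fit.q,(36,0,160)); print(p); go(p,-.099)
E
```

```text
[array([ 624.5, -188.6]), array([ 604.7, -345.4]), array([ 540.9, -404.2]), array([ 464., -304.]), array([ 458.2, -202.5]), array([ 451.8, -413.4])]
[590.23343196 204.68235222 160.        ]
t 8.68 pos [ 509.8 -196.7  159.3] yaw -0.0991 tilt 0.07 F [ 0.1 -0.7 -0.4] w 28.4 gf 19.8 q6 1.48
 -> wz -0.01 tx 40.4 ty -407.3 tz -0.7
```

Emit:
{"op": "apply_moves", "data": {
  "steps": [
    {"tx":0.0034,"ty":-0.034,"tz":0,"wx":0,"wy":0,"wz":0,"jaw":1},
    {"tx":0.0034,"ty":-0.034,"tz":0,"wx":0,"wy":0,"wz":0,"jaw":1},
    {"tx":0.0034,"ty":-0.034,"tz":0,"wx":0,"wy":0,"wz":0,"jaw":1},
    {"tx":0.0034,"ty":-0.034,"tz":0,"wx":0,"wy":0,"wz":0,"jaw":1},
    {"tx":0.0034,"ty":-0.034,"tz":0,"wx":0,"wy":0,"wz":0,"jaw":1},
    {"tx":0.0034,"ty":-0.034,"tz":0,"wx":0,"wy":0,"wz":0,"jaw":1},
    {"tx":0.0034,"ty":-0.034,"tz":0,"wx":0,"wy":0,"wz":0,"jaw":1},
    {"tx":0.0034,"ty":-0.034,"tz":0,"wx":0,"wy":0,"wz":0,"jaw":1},
    {"tx":0.0034,"ty":-0.034,"tz":0,"wx":0,"wy":0,"wz":0,"jaw":1},
    {"tx":0.0034,"ty":-0.034,"tz":0,"wx":0,"wy":0,"wz":0,"jaw":1},
    {"tx":0.0034,"ty":-0.034,"tz":0,"wx":0,"wy":0,"wz":0,"jaw":1},
    {"tx":0.0034,"ty":-0.034,"tz":0,"wx":0,"wy":0,"wz":0,"jaw":1},
    {"tx":0,"ty":0,"tz":0,"wx":0,"wy":0,"wz":0,"jaw":1},
    {"tx":0,"ty":0,"tz":0,"wx":0,"wy":0,"wz":0,"jaw":1},
    {"tx":0,"ty":0,"tz":0.02,"wx":0,"wy":0,"wz":0,"jaw":1}
  ]
}}

```text
t: 9.93
eef_pos: [592.2, 206.0, 140.8]
ee_rot: [-3.136, 0.153, -0.005]
force: [0.8, -0.1, 0.6]
grip_width: 28.5
grasp_force: 19.9
```

```bash
python3 -c "
from h import *
go((590.2,204.7,70),-.099)"
```

```text
t 9.93 pos [592.2 206.  140.8] yaw -0.0974 tilt 0.2 F [ 0.8 -0.1  0.6] w 28.5 gf 19.9 q6 0.83
 -> wz 0.09 tx -1.8 ty 1.5 tz 70.8
```

Emit:
{"op": "apply_moves", "data": {
  "steps": [
    {"tx":-0.003,"ty":0.0015,"tz":0.02,"wx":0,"wy":0,"wz":0,"jaw":1},
    {"tx":0,"ty":0,"tz":0.025,"wx":0,"wy":0,"wz":0,"jaw":1},
    {"tx":0,"ty":0,"tz":0.02,"wx":0,"wy":0,"wz":0,"jaw":1},
    {"tx":0,"ty":0,"tz":0.009,"wx":0,"wy":0,"wz":0,"jaw":1},
    {"tx":0,"ty":0,"tz":0,"wx":0,"wy":0,"wz":0,"jaw":1}
  ]
}}

```text
t: 10.35
eef_pos: [586.0, 202.1, 62.1]
ee_rot: [3.134, -0.157, -0.007]
force: [-1.2, 0.8, -0.4]
grip_width: 28.3
grasp_force: 21.4
```

Emit:
{"op": "apply_moves", "data": {
  "steps": [
    {"tx":0,"ty":0,"tz":0,"wx":0,"wy":0,"wz":0,"jaw":0.58},
    {"tx":0,"ty":0,"tz":0,"wx":0,"wy":0,"wz":0,"jaw":0.55},
    {"tx":0,"ty":0,"tz":0,"wx":0,"wy":0,"wz":0,"jaw":0.55},
    {"tx":0,"ty":0,"tz":0,"wx":0,"wy":0,"wz":0,"jaw":0.55}
  ]
}}

```text
t: 10.68
eef_pos: [588.3, 204.3, 66.1]
ee_rot: [-3.137, 0.155, -0.003]
force: [0.4, 0.5, -0.1]
grip_width: 38.1
grasp_force: 0.0
```

Emit:
{"op": "apply_moves", "data": {
  "steps": [
    {"tx":0,"ty":0,"tz":-0.025,"wx":0,"wy":0,"wz":0,"jaw":0.55},
    {"tx":0,"ty":0,"tz":-0.035,"wx":0,"wy":0,"wz":0,"jaw":0.55},
    {"tx":0,"ty":0,"tz":-0.035,"wx":0,"wy":0,"wz":0,"jaw":0.5},
    {"tx":-0.0069,"ty":0.0321,"tz":0,"wx":0,"wy":0,"wz":0,"jaw":0.4},
    {"tx":-0.0069,"ty":0.0321,"tz":0,"wx":0,"wy":0,"wz":0,"jaw":0.4},
    {"tx":-0.0069,"ty":0.0321,"tz":0,"wx":0,"wy":0,"wz":0,"jaw":0.4},
    {"tx":-0.0069,"ty":0.0321,"tz":0,"wx":0,"wy":0,"wz":0,"jaw":0.4},
    {"tx":-0.0069,"ty":0.0321,"tz":0,"wx":0,"wy":0,"wz":0,"jaw":0.4},
    {"tx":-0.0069,"ty":0.0321,"tz":0,"wx":0,"wy":0,"wz":0,"jaw":0.4},
    {"tx":-0.0069,"ty":0.0321,"tz":0,"wx":0,"wy":0,"wz":0,"jaw":0.4},
    {"tx":-0.0069,"ty":0.0321,"tz":0,"wx":0,"wy":0,"wz":0,"jaw":0.4},
    {"tx":-0.0069,"ty":0.0321,"tz":0,"wx":0,"wy":0,"wz":0,"jaw":0.4},
    {"tx":-0.0069,"ty":0.0321,"tz":0,"wx":0,"wy":0,"wz":0,"jaw":0.4},
    {"tx":-0.0069,"ty":0.0321,"tz":0,"wx":0,"wy":0,"wz":0,"jaw":0.4},
    {"tx":-0.0069,"ty":0.0321,"tz":0,"wx":0,"wy":0,"wz":0,"jaw":0.4},
    {"tx":-0.0069,"ty":0.0321,"tz":0,"wx":0,"wy":0,"wz":0,"jaw":0.4},
    {"tx":0,"ty":0,"tz":0.035,"wx":0,"wy":0,"wz":0,"jaw":0.4},
    {"tx":0,"ty":0,"tz":0.035,"wx":0,"wy":0,"wz":0,"jaw":0.4},
    {"tx":0,"ty":0,"tz":0.03,"wx":0,"wy":0,"wz":0,"jaw":0.4}
  ]
}}

```text
t: 12.27
eef_pos: [457.2, -203.2, 59.5]
ee_rot: [-3.137, 0.158, -0.004]
force: [-0.2, 1.0, 0.5]
grip_width: 51.3
grasp_force: 0.0
```

```bash
python3 -c "
from btn import *
print(btns()); go((458.2,-202.5,11),-.099)"
```

```text
[array([ 602.8, -411.5]), array([ 603.9, -289.6]), array([ 600.1, -179.7]), array([ 511.4, -328.9]), array([ 520.7, -176.7]), array([ 451.9, -413.5])]
t 12.32 pos [ 453.7 -202.3   54.1] yaw -0.1016 tilt 0.34 F [-3.4  1.2 -5.7] w 51.3 gf 0.0 q6 1.5
 -> wz -0.15 tx 4.5 ty -0.3 tz 43.1
```

Emit:
{"op": "apply_moves", "data": {
  "steps": [
    {"tx":0,"ty":0,"tz":0,"wx":0,"wy":0,"wz":0,"jaw":0.4},
    {"tx":0,"ty":0,"tz":0,"wx":0,"wy":0,"wz":0,"jaw":0.4}
  ]
}}

```text
t: 12.48
eef_pos: [458.0, -202.6, 61.0]
ee_rot: [3.137, -0.154, 0.001]
force: [0.8, 0.3, 0.6]
grip_width: 51.3
grasp_force: 0.0
```

```bash
python3 -c "
from btn import *
go((458.2,-202.5,11),-.099)"
```

```text
t 12.48 pos [ 458.  -202.6   61. ] yaw -0.0981 tilt 0.04 F [0.8 0.3 0.6] w 51.3 gf 0.0 q6 1.5
 -> wz 0.05 tx 0.2 ty -0.1 tz 50.0
```

Spot on. I go down, grip and lift in one call, then look again.

Emit:
{"op": "apply_moves", "data": {
  "steps": [
    {"tx":0,"ty":0,"tz":0.02,"wx":0,"wy":0,"wz":0,"jaw":0.4},
    {"tx":0,"ty":0,"tz":0.02,"wx":0,"wy":0,"wz":0,"jaw":0.4},
    {"tx":0,"ty":0,"tz":0.0105,"wx":0,"wy":0,"wz":0,"jaw":0.4},
    {"tx":0,"ty":0,"tz":0,"wx":0,"wy":0,"wz":0,"jaw":0.4},
    {"tx":0,"ty":0,"tz":0,"wx":0,"wy":0,"wz":0,"jaw":1},
    {"tx":0,"ty":0,"tz":0,"wx":0,"wy":0,"wz":0,"jaw":1},
    {"tx":0,"ty":0,"tz":0,"wx":0,"wy":0,"wz":0,"jaw":1},
    {"tx":0,"ty":0,"tz":0,"wx":0,"wy":0,"wz":0,"jaw":1},
    {"tx":0,"ty":0,"tz":-0.02,"wx":0,"wy":0,"wz":0,"jaw":1},
    {"tx":0,"ty":0,"tz":-0.03,"wx":0,"wy":0,"wz":0,"jaw":1},
    {"tx":0,"ty":0,"tz":-0.04,"wx":0,"wy":0,"wz":0,"jaw":1},
    {"tx":0,"ty":0,"tz":-0.04,"wx":0,"wy":0,"wz":0,"jaw":1},
    {"tx":0,"ty":0,"tz":-0.02,"wx":0,"wy":0,"wz":0,"jaw":1},
    {"tx":0,"ty":-0.03,"tz":0,"wx":0,"wy":0,"wz":0,"jaw":1},
    {"tx":0,"ty":-0.03,"tz":0,"wx":0,"wy":0,"wz":0,"jaw":1},
    {"tx":0,"ty":-0.03,"tz":0,"wx":0,"wy":0,"wz":0,"jaw":1},
    {"tx":0,"ty":-0.03,"tz":0,"wx":0,"wy":0,"wz":0,"jaw":1},
    {"tx":0,"ty":0,"tz":0,"wx":0,"wy":0,"wz":0,"jaw":1},
    {"tx":0,"ty":0,"tz":0,"wx":0,"wy":0,"wz":0,"jaw":1}
  ]
}}

```text
t: 14.07
eef_pos: [469.6, -81.7, 160.7]
ee_rot: [-3.137, 0.15, -0.004]
force: [-0.1, -0.2, -1.2]
grip_width: 28.6
grasp_force: 20.0
```

```bash
python3 - <<'E'
from btn import *
print(btns())
import fit
p=fit.W(fit.q,(0,0,150)); print(p); go(p,-.099)
E
```

```text
[array([ 602.8, -411.5]), array([ 604.2, -290.7]), array([ 540.8, -404.3]), array([ 464., -304.]), array([ 451.9, -413.5])]
[554.41109864 208.25452739 150.        ]
t 14.22 pos [469.1 -83.4 159.9] yaw -0.0991 tilt 0.06 F [ 0.4 -0.1 -0.9] w 28.7 gf 20.0 q6 1.23
 -> wz -0.01 tx 56.0 ty -298.7 tz 9.9
```

Emit:
{"op": "apply_moves", "data": {
  "steps": [
    {"tx":0.0026,"ty":-0.0332,"tz":0,"wx":0,"wy":0,"wz":0,"jaw":1},
    {"tx":0.0026,"ty":-0.0332,"tz":0,"wx":0,"wy":0,"wz":0,"jaw":1},
    {"tx":0.0026,"ty":-0.0332,"tz":0,"wx":0,"wy":0,"wz":0,"jaw":1},
    {"tx":0.0026,"ty":-0.0332,"tz":0,"wx":0,"wy":0,"wz":0,"jaw":1},
    {"tx":0.0026,"ty":-0.0332,"tz":0,"wx":0,"wy":0,"wz":0,"jaw":1},
    {"tx":0.0026,"ty":-0.0332,"tz":0,"wx":0,"wy":0,"wz":0,"jaw":1},
    {"tx":0.0026,"ty":-0.0332,"tz":0,"wx":0,"wy":0,"wz":0,"jaw":1},
    {"tx":0.0026,"ty":-0.0332,"tz":0,"wx":0,"wy":0,"wz":0,"jaw":1},
    {"tx":0.0026,"ty":-0.0332,"tz":0,"wx":0,"wy":0,"wz":0,"jaw":1},
    {"tx":0,"ty":0,"tz":0,"wx":0,"wy":0,"wz":0,"jaw":1},
    {"tx":0,"ty":0,"tz":0,"wx":0,"wy":0,"wz":0,"jaw":1},
    {"tx":0,"ty":0,"tz":0.03,"wx":0,"wy":0,"wz":0,"jaw":1},
    {"tx":0,"ty":0,"tz":0.03,"wx":0,"wy":0,"wz":0,"jaw":1},
    {"tx":0,"ty":0,"tz":0.02,"wx":0,"wy":0,"wz":0,"jaw":1},
    {"tx":0,"ty":0,"tz":0.012,"wx":0,"wy":0,"wz":0,"jaw":1},
    {"tx":0,"ty":0,"tz":0,"wx":0,"wy":0,"wz":0,"jaw":1},
    {"tx":0,"ty":0,"tz":0,"wx":0,"wy":0,"wz":0,"jaw":0.58},
    {"tx":0,"ty":0,"tz":0,"wx":0,"wy":0,"wz":0,"jaw":0.55},
    {"tx":0,"ty":0,"tz":0,"wx":0,"wy":0,"wz":0,"jaw":0.55}
  ]
}}

```text
t: 15.8
eef_pos: [522.8, 212.0, 68.7]
ee_rot: [-3.136, 0.156, -0.003]
force: [0.8, 0.3, 0.2]
grip_width: 38.2
grasp_force: 0.0
```

```bash
python3 -c "
from btn import *
go((464,-304,160),-.099)"
```

```text
t 15.8 pos [522.8 212.   68.7] yaw -0.0994 tilt 0.13 F [0.8 0.3 0.2] w 38.2 gf 0.0 q6 0.74
 -> wz -0.03 tx -7.5 ty 519.3 tz -91.3
```

Emit:
{"op": "apply_moves", "data": {
  "steps": [
    {"tx":0,"ty":0,"tz":-0.031,"wx":0,"wy":0,"wz":0,"jaw":0.55},
    {"tx":0,"ty":0,"tz":-0.03,"wx":0,"wy":0,"wz":0,"jaw":0.55},
    {"tx":0,"ty":0,"tz":-0.03,"wx":0,"wy":0,"wz":0,"jaw":0.5},
    {"tx":-0.0005,"ty":0.0346,"tz":0,"wx":0,"wy":0,"wz":0,"jaw":0.4},
    {"tx":-0.0005,"ty":0.0346,"tz":0,"wx":0,"wy":0,"wz":0,"jaw":0.4},
    {"tx":-0.0005,"ty":0.0346,"tz":0,"wx":0,"wy":0,"wz":0,"jaw":0.4},
    {"tx":-0.0005,"ty":0.0346,"tz":0,"wx":0,"wy":0,"wz":0,"jaw":0.4},
    {"tx":-0.0005,"ty":0.0346,"tz":0,"wx":0,"wy":0,"wz":0,"jaw":0.4},
    {"tx":-0.0005,"ty":0.0346,"tz":0,"wx":0,"wy":0,"wz":0,"jaw":0.4},
    {"tx":-0.0005,"ty":0.0346,"tz":0,"wx":0,"wy":0,"wz":0,"jaw":0.4},
    {"tx":-0.0005,"ty":0.0346,"tz":0,"wx":0,"wy":0,"wz":0,"jaw":0.4},
    {"tx":-0.0005,"ty":0.0346,"tz":0,"wx":0,"wy":0,"wz":0,"jaw":0.4},
    {"tx":-0.0005,"ty":0.0346,"tz":0,"wx":0,"wy":0,"wz":0,"jaw":0.4},
    {"tx":-0.0005,"ty":0.0346,"tz":0,"wx":0,"wy":0,"wz":0,"jaw":0.4},
    {"tx":-0.0005,"ty":0.0346,"tz":0,"wx":0,"wy":0,"wz":0,"jaw":0.4},
    {"tx":-0.0005,"ty":0.0346,"tz":0,"wx":0,"wy":0,"wz":0,"jaw":0.4},
    {"tx":-0.0005,"ty":0.0346,"tz":0,"wx":0,"wy":0,"wz":0,"jaw":0.4},
    {"tx":-0.0005,"ty":0.0346,"tz":0,"wx":0,"wy":0,"wz":0,"jaw":0.4},
    {"tx":0,"ty":0,"tz":0,"wx":0,"wy":0,"wz":0,"jaw":0.4},
    {"tx":0,"ty":0,"tz":0,"wx":0,"wy":0,"wz":0,"jaw":0.4}
  ]
}}

```text
t: 17.47
eef_pos: [462.8, -305.6, 159.1]
ee_rot: [3.137, -0.161, 0.002]
force: [-0.1, 0.2, -0.5]
grip_width: 51.2
grasp_force: 0.0
```

```bash
python3 -c "
from btn import *
go((464,-304,11),-.099); print(btns()); s=snap('scene'); print(pr(s,(464,-304,17)),blobs(s,(0,80,0),(25,255,110),(130,200,270,275),10))"
```

```text
t 17.47 pos [ 462.8 -305.6  159.1] yaw -0.1024 tilt 0.07 F [-0.1  0.2 -0.5] w 51.2 gf 0.0 q6 1.7
 -> wz -0.2 tx 1.1 ty -1.7 tz 148.1
[array([ 514.3, -182.6]), array([ 571.4, -398.7]), array([ 464.2, -303.8]), array([ 446.4, -414.8])]
[195.99005725 222.71729192] [(array([195.26, 223.4 ]), np.int32(43), array([191, 221,   9,   6], dtype=int32)), (array([155.67, 228.28]), np.int32(46), array([152, 225,   9,   7], dtype=int32)), (array([160.02, 247.2 ]), np.int32(56), array([156, 244,   9,   8], dtype=int32))]
```

Emit:
{"op": "apply_moves", "data": {
  "steps": [
    {"tx":0.0005,"ty":-0.001,"tz":0.035,"wx":0,"wy":0,"wz":0,"jaw":0.4},
    {"tx":0,"ty":0,"tz":0.035,"wx":0,"wy":0,"wz":0,"jaw":0.4},
    {"tx":0,"ty":0,"tz":0.035,"wx":0,"wy":0,"wz":0,"jaw":0.4},
    {"tx":0,"ty":0,"tz":0.03,"wx":0,"wy":0,"wz":0,"jaw":0.4},
    {"tx":0,"ty":0,"tz":0.0135,"wx":0,"wy":0,"wz":0,"jaw":0.4},
    {"tx":0,"ty":0,"tz":0,"wx":0,"wy":0,"wz":0,"jaw":0.4},
    {"tx":0,"ty":0,"tz":0,"wx":0,"wy":0,"wz":0,"jaw":1},
    {"tx":0,"ty":0,"tz":0,"wx":0,"wy":0,"wz":0,"jaw":1},
    {"tx":0,"ty":0,"tz":0,"wx":0,"wy":0,"wz":0,"jaw":1},
    {"tx":0,"ty":0,"tz":0,"wx":0,"wy":0,"wz":0,"jaw":1},
    {"tx":0,"ty":0,"tz":-0.02,"wx":0,"wy":0,"wz":0,"jaw":1},
    {"tx":0,"ty":0,"tz":-0.03,"wx":0,"wy":0,"wz":0,"jaw":1},
    {"tx":0,"ty":0,"tz":-0.04,"wx":0,"wy":0,"wz":0,"jaw":1},
    {"tx":0,"ty":0,"tz":-0.04,"wx":0,"wy":0,"wz":0,"jaw":1},
    {"tx":0,"ty":0,"tz":-0.02,"wx":0,"wy":0,"wz":0,"jaw":1},
    {"tx":0,"ty":0,"tz":0,"wx":0,"wy":0,"wz":0,"jaw":1},
    {"tx":0,"ty":0,"tz":0,"wx":0,"wy":0,"wz":0,"jaw":1}
  ]
}}

```text
t: 18.98
eef_pos: [464.7, -303.0, 162.5]
ee_rot: [3.137, -0.156, 0.008]
force: [-0.3, 0.5, -1.0]
grip_width: 28.8
grasp_force: 19.9
```

```bash
python3 - <<'E'
from btn import *
go((554.4,208.3,160),-.099)
E
```

```text
t 18.98 pos [ 464.7 -303.   162.5] yaw -0.0991 tilt 0.3 F [-0.3  0.5 -1. ] w 28.8 gf 19.9 q6 1.7
 -> wz -0.0 tx 38.7 ty -517.7 tz 2.5
```

Emit:
{"op": "apply_moves", "data": {
  "steps": [
    {"tx":0.0026,"ty":-0.0345,"tz":0,"wx":0,"wy":0,"wz":0,"jaw":1},
    {"tx":0.0026,"ty":-0.0345,"tz":0,"wx":0,"wy":0,"wz":0,"jaw":1},
    {"tx":0.0026,"ty":-0.0345,"tz":0,"wx":0,"wy":0,"wz":0,"jaw":1},
    {"tx":0.0026,"ty":-0.0345,"tz":0,"wx":0,"wy":0,"wz":0,"jaw":1},
    {"tx":0.0026,"ty":-0.0345,"tz":0,"wx":0,"wy":0,"wz":0,"jaw":1},
    {"tx":0.0026,"ty":-0.0345,"tz":0,"wx":0,"wy":0,"wz":0,"jaw":1},
    {"tx":0.0026,"ty":-0.0345,"tz":0,"wx":0,"wy":0,"wz":0,"jaw":1},
    {"tx":0.0026,"ty":-0.0345,"tz":0,"wx":0,"wy":0,"wz":0,"jaw":1},
    {"tx":0.0026,"ty":-0.0345,"tz":0,"wx":0,"wy":0,"wz":0,"jaw":1},
    {"tx":0.0026,"ty":-0.0345,"tz":0,"wx":0,"wy":0,"wz":0,"jaw":1},
    {"tx":0.0026,"ty":-0.0345,"tz":0,"wx":0,"wy":0,"wz":0,"jaw":1},
    {"tx":0.0026,"ty":-0.0345,"tz":0,"wx":0,"wy":0,"wz":0,"jaw":1},
    {"tx":0.0026,"ty":-0.0345,"tz":0,"wx":0,"wy":0,"wz":0,"jaw":1},
    {"tx":0.0026,"ty":-0.0345,"tz":0,"wx":0,"wy":0,"wz":0,"jaw":1},
    {"tx":0.0026,"ty":-0.0345,"tz":0,"wx":0,"wy":0,"wz":0,"jaw":1},
    {"tx":0,"ty":0,"tz":0,"wx":0,"wy":0,"wz":0,"jaw":1},
    {"tx":0,"ty":0,"tz":0,"wx":0,"wy":0,"wz":0,"jaw":1},
    {"tx":0,"ty":0,"tz":0,"wx":0,"wy":0,"wz":0,"jaw":1}
  ]
}}

```text
t: 20.48
eef_pos: [552.8, 208.0, 158.7]
ee_rot: [3.137, -0.155, -0.003]
force: [0.3, -1.2, 0.3]
grip_width: 28.8
grasp_force: 20.0
```

```bash
python3 - <<'E'
from btn import *
go((554.4,208.3,67),-.099); print(btns())
E
```

```text
t 20.48 pos [552.8 208.  158.7] yaw -0.0985 tilt 0.13 F [ 0.3 -1.2  0.3] w 28.8 gf 20.0 q6 0.78
 -> wz 0.03 tx 1.5 ty -0.5 tz 91.7
[array([ 602.6, -411.6]), array([ 604.4, -290.9]), array([ 600.5, -179.5]), array([ 540.9, -404.2]), array([ 451.9, -413.7])]
```

Emit:
{"op": "apply_moves", "data": {
  "steps": [
    {"tx":0.001,"ty":0,"tz":0.03,"wx":0,"wy":0,"wz":0,"jaw":1},
    {"tx":0,"ty":0,"tz":0.03,"wx":0,"wy":0,"wz":0,"jaw":1},
    {"tx":0,"ty":0,"tz":0.02,"wx":0,"wy":0,"wz":0,"jaw":1},
    {"tx":0,"ty":0,"tz":0.012,"wx":0,"wy":0,"wz":0,"jaw":1},
    {"tx":0,"ty":0,"tz":0,"wx":0,"wy":0,"wz":0,"jaw":1},
    {"tx":0,"ty":0,"tz":0,"wx":0,"wy":0,"wz":0,"jaw":0.58},
    {"tx":0,"ty":0,"tz":0,"wx":0,"wy":0,"wz":0,"jaw":0.55},
    {"tx":0,"ty":0,"tz":0,"wx":0,"wy":0,"wz":0,"jaw":0.55},
    {"tx":0,"ty":0,"tz":-0.03,"wx":0,"wy":0,"wz":0,"jaw":0.55},
    {"tx":0,"ty":0,"tz":-0.03,"wx":0,"wy":0,"wz":0,"jaw":0.55},
    {"tx":0,"ty":0,"tz":-0.032,"wx":0,"wy":0,"wz":0,"jaw":0.4}
  ]
}}

```text
t: 21.45
eef_pos: [554.5, 208.0, 161.5]
ee_rot: [3.138, -0.155, 0.0]
force: [0.6, 0.6, -1.1]
grip_width: 48.9
grasp_force: 0.0
```

Emit:
{"op": "apply_moves", "data": {
  "steps": [
    {"tx":0.0026,"ty":0.034,"tz":0,"wx":0,"wy":0,"wz":0,"jaw":0.4},
    {"tx":0.0026,"ty":0.034,"tz":0,"wx":0,"wy":0,"wz":0,"jaw":0.4},
    {"tx":0.0026,"ty":0.034,"tz":0,"wx":0,"wy":0,"wz":0,"jaw":0.4},
    {"tx":0.0026,"ty":0.034,"tz":0,"wx":0,"wy":0,"wz":0,"jaw":0.4},
    {"tx":0.0026,"ty":0.034,"tz":0,"wx":0,"wy":0,"wz":0,"jaw":0.4},
    {"tx":0.0026,"ty":0.034,"tz":0,"wx":0,"wy":0,"wz":0,"jaw":0.4},
    {"tx":0.0026,"ty":0.034,"tz":0,"wx":0,"wy":0,"wz":0,"jaw":0.4},
    {"tx":0.0026,"ty":0.034,"tz":0,"wx":0,"wy":0,"wz":0,"jaw":0.4},
    {"tx":0.0026,"ty":0.034,"tz":0,"wx":0,"wy":0,"wz":0,"jaw":0.4},
    {"tx":0.0026,"ty":0.034,"tz":0,"wx":0,"wy":0,"wz":0,"jaw":0.4},
    {"tx":0.0026,"ty":0.034,"tz":0,"wx":0,"wy":0,"wz":0,"jaw":0.4},
    {"tx":0.0026,"ty":0.034,"tz":0,"wx":0,"wy":0,"wz":0,"jaw":0.4},
    {"tx":0.0026,"ty":0.034,"tz":0,"wx":0,"wy":0,"wz":0,"jaw":0.4},
    {"tx":0.0026,"ty":0.034,"tz":0,"wx":0,"wy":0,"wz":0,"jaw":0.4},
    {"tx":0.0026,"ty":0.034,"tz":0,"wx":0,"wy":0,"wz":0,"jaw":0.4},
    {"tx":0.0026,"ty":0.034,"tz":0,"wx":0,"wy":0,"wz":0,"jaw":0.4},
    {"tx":0.0026,"ty":0.034,"tz":0,"wx":0,"wy":0,"wz":0,"jaw":0.4},
    {"tx":0.0026,"ty":0.034,"tz":0,"wx":0,"wy":0,"wz":0,"jaw":0.4},
    {"tx":0,"ty":0,"tz":0,"wx":0,"wy":0,"wz":0,"jaw":0.4},
    {"tx":0,"ty":0,"tz":0,"wx":0,"wy":0,"wz":0,"jaw":0.4}
  ]
}}

```text
t: 23.12
eef_pos: [540.3, -407.4, 160.3]
ee_rot: [3.137, -0.16, 0.001]
force: [-0.8, -0.3, -1.1]
grip_width: 51.0
grasp_force: 0.0
```

```bash
python3 - <<'E'
from btn import *
s=snap('scene'); go((540.9,-404.2,11),-.099); print(pr(s,(540.9,-404.2,17)),blobs(s,(0,80,0),(25,255,110),(130,200,270,275),10))
t=snap('top'); print(blobs(t,(0,60,0),(30,255,150),(190,160,275,250),10))
cv2.imwrite("pics/f.png",cv2.resize(t["pixels"][160:255,190:280,::-1],None,fx=5,fy=5,interpolation=cv2.INTER_CUBIC))
E
```

```text
t 23.17 pos [ 540.5 -406.1  160.4] yaw -0.1006 tilt 0.05 F [-0.8  1.   0.1] w 51.2 gf 0.0 q6 1.83
 -> wz -0.09 tx 0.2 ty -2.0 tz 149.4
[160.88925154 246.26262908] [(array([155.82, 228.25]), np.int32(44), array([152, 225,   9,   7], dtype=int32)), (array([160.02, 247.13]), np.int32(55), array([156, 244,   9,   8], dtype=int32))]
[(array([237.24, 196.96]), np.int32(82), array([232, 192,  11,  11], dtype=int32)), (array([235.67, 209.74]), np.int32(87), array([231, 205,  11,  11], dtype=int32)), (array([234.37, 222.69]), np.int32(86), array([230, 218,  10,  11], dtype=int32))]
```

Emit:
{"op": "apply_moves", "data": {
  "steps": [
    {"tx":0,"ty":-0.0015,"tz":0.035,"wx":0,"wy":0,"wz":0,"jaw":0.4},
    {"tx":0,"ty":0,"tz":0.035,"wx":0,"wy":0,"wz":0,"jaw":0.4},
    {"tx":0,"ty":0,"tz":0.035,"wx":0,"wy":0,"wz":0,"jaw":0.4},
    {"tx":0,"ty":0,"tz":0.03,"wx":0,"wy":0,"wz":0,"jaw":0.4},
    {"tx":0,"ty":0,"tz":0.014,"wx":0,"wy":0,"wz":0,"jaw":0.4},
    {"tx":0,"ty":0,"tz":0,"wx":0,"wy":0,"wz":0,"jaw":0.4},
    {"tx":0,"ty":0,"tz":0,"wx":0,"wy":0,"wz":0,"jaw":1},
    {"tx":0,"ty":0,"tz":0,"wx":0,"wy":0,"wz":0,"jaw":1},
    {"tx":0,"ty":0,"tz":0,"wx":0,"wy":0,"wz":0,"jaw":1},
    {"tx":0,"ty":0,"tz":0,"wx":0,"wy":0,"wz":0,"jaw":1},
    {"tx":0,"ty":0,"tz":-0.02,"wx":0,"wy":0,"wz":0,"jaw":1},
    {"tx":0,"ty":0,"tz":-0.03,"wx":0,"wy":0,"wz":0,"jaw":1},
    {"tx":0,"ty":0,"tz":-0.04,"wx":0,"wy":0,"wz":0,"jaw":1},
    {"tx":0,"ty":0,"tz":-0.04,"wx":0,"wy":0,"wz":0,"jaw":1},
    {"tx":0,"ty":0,"tz":-0.02,"wx":0,"wy":0,"wz":0,"jaw":1},
    {"tx":0,"ty":0,"tz":0,"wx":0,"wy":0,"wz":0,"jaw":1},
    {"tx":0,"ty":0,"tz":0,"wx":0,"wy":0,"wz":0,"jaw":1}
  ]
}}

```text
t: 24.63
eef_pos: [541.9, -404.3, 164.0]
ee_rot: [3.136, -0.155, 0.008]
force: [0.4, -0.3, -1.1]
grip_width: 28.7
grasp_force: 19.8
```

```bash
python3 - <<'E'
from btn import *
import fit
go(fit.W(fit.q,(22,0,160)),-.099)
E
```

```text
t 24.73 pos [ 540.5 -403.6  160.8] yaw -0.0993 tilt 0.03 F [ 0.6  0.7 -1.8] w 28.5 gf 19.8 q6 1.83
 -> wz -0.01 tx -24.6 ty -610.2 tz 0.8
```

Emit:
{"op": "apply_moves", "data": {
  "steps": [
    {"tx":-0.0016,"ty":-0.0339,"tz":0,"wx":0,"wy":0,"wz":0,"jaw":1},
    {"tx":-0.0016,"ty":-0.0339,"tz":0,"wx":0,"wy":0,"wz":0,"jaw":1},
    {"tx":-0.0016,"ty":-0.0339,"tz":0,"wx":0,"wy":0,"wz":0,"jaw":1},
    {"tx":-0.0016,"ty":-0.0339,"tz":0,"wx":0,"wy":0,"wz":0,"jaw":1},
    {"tx":-0.0016,"ty":-0.0339,"tz":0,"wx":0,"wy":0,"wz":0,"jaw":1},
    {"tx":-0.0016,"ty":-0.0339,"tz":0,"wx":0,"wy":0,"wz":0,"jaw":1},
    {"tx":-0.0016,"ty":-0.0339,"tz":0,"wx":0,"wy":0,"wz":0,"jaw":1},
    {"tx":-0.0016,"ty":-0.0339,"tz":0,"wx":0,"wy":0,"wz":0,"jaw":1},
    {"tx":-0.0016,"ty":-0.0339,"tz":0,"wx":0,"wy":0,"wz":0,"jaw":1},
    {"tx":-0.0016,"ty":-0.0339,"tz":0,"wx":0,"wy":0,"wz":0,"jaw":1},
    {"tx":-0.0016,"ty":-0.0339,"tz":0,"wx":0,"wy":0,"wz":0,"jaw":1},
    {"tx":-0.0016,"ty":-0.0339,"tz":0,"wx":0,"wy":0,"wz":0,"jaw":1},
    {"tx":-0.0016,"ty":-0.0339,"tz":0,"wx":0,"wy":0,"wz":0,"jaw":1},
    {"tx":-0.0016,"ty":-0.0339,"tz":0,"wx":0,"wy":0,"wz":0,"jaw":1},
    {"tx":-0.0016,"ty":-0.0339,"tz":0,"wx":0,"wy":0,"wz":0,"jaw":1},
    {"tx":-0.0016,"ty":-0.0339,"tz":0,"wx":0,"wy":0,"wz":0,"jaw":1},
    {"tx":-0.0016,"ty":-0.0339,"tz":0,"wx":0,"wy":0,"wz":0,"jaw":1},
    {"tx":-0.0016,"ty":-0.0339,"tz":0,"wx":0,"wy":0,"wz":0,"jaw":1},
    {"tx":0,"ty":0,"tz":0,"wx":0,"wy":0,"wz":0,"jaw":1},
    {"tx":0,"ty":0,"tz":0,"wx":0,"wy":0,"wz":0,"jaw":1}
  ]
}}

```text
t: 26.4
eef_pos: [571.7, 207.6, 159.0]
ee_rot: [3.136, -0.151, -0.004]
force: [-0.1, -0.8, -0.3]
grip_width: 29.0
grasp_force: 19.9
```

```bash
python3 - <<'E'
from btn import *
import fit
print(btns())
go(fit.W(fit.q,(17,0,79)),-.099)
E
```

```text
[array([ 602.9, -411.8]), array([ 604.2, -291.1]), array([ 600.4, -179.3]), array([ 452. , -413.4])]
t 26.55 pos [572.  205.3 159.9] yaw -0.0993 tilt 0.11 F [-0.2 -1.5 -0.5] w 28.5 gf 19.9 q6 0.81
 -> wz -0.02 tx -0.8 ty -1.2 tz 80.9
```

Emit:
{"op": "apply_moves", "data": {
  "steps": [
    {"tx":-0.0005,"ty":-0.001,"tz":0.03,"wx":0,"wy":0,"wz":0,"jaw":1},
    {"tx":0,"ty":0,"tz":0.03,"wx":0,"wy":0,"wz":0,"jaw":1},
    {"tx":0,"ty":0,"tz":0.015,"wx":0,"wy":0,"wz":0,"jaw":1},
    {"tx":0,"ty":0,"tz":0.006,"wx":0,"wy":0,"wz":0,"jaw":1},
    {"tx":0,"ty":0,"tz":0,"wx":0,"wy":0,"wz":0,"jaw":1},
    {"tx":0,"ty":0,"tz":0,"wx":0,"wy":0,"wz":0,"jaw":0.58},
    {"tx":0,"ty":0,"tz":0,"wx":0,"wy":0,"wz":0,"jaw":0.55},
    {"tx":0,"ty":0,"tz":0,"wx":0,"wy":0,"wz":0,"jaw":0.55},
    {"tx":0,"ty":0,"tz":-0.03,"wx":0,"wy":0,"wz":0,"jaw":0.55},
    {"tx":0,"ty":0,"tz":-0.03,"wx":0,"wy":0,"wz":0,"jaw":0.55},
    {"tx":0,"ty":0,"tz":-0.021,"wx":0,"wy":0,"wz":0,"jaw":0.4}
  ]
}}

```text
t: 27.47
eef_pos: [573.1, 207.6, 164.2]
ee_rot: [-3.136, 0.155, -0.004]
force: [1.0, 0.2, 0.3]
grip_width: 49.2
grasp_force: 0.0
```

Emit:
{"op": "apply_moves", "data": {
  "steps": [
    {"tx":-0.0032,"ty":0.0349,"tz":0,"wx":0,"wy":0,"wz":0,"jaw":0.4},
    {"tx":-0.0032,"ty":0.0349,"tz":0,"wx":0,"wy":0,"wz":0,"jaw":0.4},
    {"tx":-0.0032,"ty":0.0349,"tz":0,"wx":0,"wy":0,"wz":0,"jaw":0.4},
    {"tx":-0.0032,"ty":0.0349,"tz":0,"wx":0,"wy":0,"wz":0,"jaw":0.4},
    {"tx":-0.0032,"ty":0.0349,"tz":0,"wx":0,"wy":0,"wz":0,"jaw":0.4},
    {"tx":-0.0032,"ty":0.0349,"tz":0,"wx":0,"wy":0,"wz":0,"jaw":0.4},
    {"tx":-0.0032,"ty":0.0349,"tz":0,"wx":0,"wy":0,"wz":0,"jaw":0.4},
    {"tx":-0.0032,"ty":0.0349,"tz":0,"wx":0,"wy":0,"wz":0,"jaw":0.4},
    {"tx":-0.0032,"ty":0.0349,"tz":0,"wx":0,"wy":0,"wz":0,"jaw":0.4},
    {"tx":-0.0032,"ty":0.0349,"tz":0,"wx":0,"wy":0,"wz":0,"jaw":0.4},
    {"tx":-0.0032,"ty":0.0349,"tz":0,"wx":0,"wy":0,"wz":0,"jaw":0.4},
    {"tx":-0.0032,"ty":0.0349,"tz":0,"wx":0,"wy":0,"wz":0,"jaw":0.4},
    {"tx":-0.0032,"ty":0.0349,"tz":0,"wx":0,"wy":0,"wz":0,"jaw":0.4},
    {"tx":-0.0032,"ty":0.0349,"tz":0,"wx":0,"wy":0,"wz":0,"jaw":0.4},
    {"tx":-0.0032,"ty":0.0349,"tz":0,"wx":0,"wy":0,"wz":0,"jaw":0.4},
    {"tx":-0.0032,"ty":0.0349,"tz":0,"wx":0,"wy":0,"wz":0,"jaw":0.4},
    {"tx":-0.0032,"ty":0.0349,"tz":0,"wx":0,"wy":0,"wz":0,"jaw":0.4},
    {"tx":-0.0032,"ty":0.0349,"tz":0,"wx":0,"wy":0,"wz":0,"jaw":0.4},
    {"tx":0,"ty":0,"tz":0,"wx":0,"wy":0,"wz":0,"jaw":0.4},
    {"tx":0,"ty":0,"tz":0,"wx":0,"wy":0,"wz":0,"jaw":0.4}
  ]
}}

```text
t: 29.13
eef_pos: [452.2, -414.0, 161.3]
ee_rot: [3.137, -0.16, 0.001]
force: [-1.3, 0.4, 0.3]
grip_width: 51.4
grasp_force: 0.0
```

```bash
python3 - <<'E'
from btn import *
s=snap('scene'); go((452,-413.4,11),-.099); print(pr(s,(452,-413.4,17)),blobs(s,(0,80,0),(25,255,110),(130,200,270,275),10))
t=snap('top'); print(blobs(t,(0,60,0),(30,255,150),(190,160,275,250),10))
E
```

```text
t 29.18 pos [ 452.5 -412.9  161.3] yaw -0.1008 tilt 0.04 F [ 0.7 -0.3 -0.1] w 51.2 gf 0.0 q6 1.89
 -> wz -0.1 tx -0.4 ty 0.5 tz 150.3
[156.39472744 227.35325421] [(array([155.62, 228.23]), np.int32(47), array([152, 225,   9,   7], dtype=int32))]
[(array([235.87, 203.2 ]), np.int32(210), array([230, 192,  13,  24], dtype=int32)), (array([234.4 , 222.74]), np.int32(85), array([230, 218,  10,  11], dtype=int32))]
```

Emit:
{"op": "apply_moves", "data": {
  "steps": [
    {"tx":0,"ty":0,"tz":0.035,"wx":0,"wy":0,"wz":0,"jaw":0.4},
    {"tx":0,"ty":0,"tz":0.035,"wx":0,"wy":0,"wz":0,"jaw":0.4},
    {"tx":0,"ty":0,"tz":0.035,"wx":0,"wy":0,"wz":0,"jaw":0.4},
    {"tx":0,"ty":0,"tz":0.03,"wx":0,"wy":0,"wz":0,"jaw":0.4},
    {"tx":0,"ty":0,"tz":0.015,"wx":0,"wy":0,"wz":0,"jaw":0.4},
    {"tx":0,"ty":0,"tz":0,"wx":0,"wy":0,"wz":0,"jaw":0.4},
    {"tx":0,"ty":0,"tz":0,"wx":0,"wy":0,"wz":0,"jaw":1},
    {"tx":0,"ty":0,"tz":0,"wx":0,"wy":0,"wz":0,"jaw":1},
    {"tx":0,"ty":0,"tz":0,"wx":0,"wy":0,"wz":0,"jaw":1},
    {"tx":0,"ty":0,"tz":0,"wx":0,"wy":0,"wz":0,"jaw":1},
    {"tx":0,"ty":0,"tz":-0.02,"wx":0,"wy":0,"wz":0,"jaw":1},
    {"tx":0,"ty":0,"tz":-0.03,"wx":0,"wy":0,"wz":0,"jaw":1},
    {"tx":0,"ty":0,"tz":-0.04,"wx":0,"wy":0,"wz":0,"jaw":1},
    {"tx":0,"ty":0,"tz":-0.04,"wx":0,"wy":0,"wz":0,"jaw":1},
    {"tx":0,"ty":0,"tz":-0.02,"wx":0,"wy":0,"wz":0,"jaw":1},
    {"tx":0,"ty":0,"tz":0,"wx":0,"wy":0,"wz":0,"jaw":1},
    {"tx":0,"ty":0,"tz":0,"wx":0,"wy":0,"wz":0,"jaw":1}
  ]
}}

```text
t: 30.65
eef_pos: [453.7, -412.6, 163.7]
ee_rot: [3.136, -0.155, 0.008]
force: [-1.4, -0.1, -0.5]
grip_width: 28.4
grasp_force: 19.9
```

```bash
python3 - <<'E'
from btn import *
import fit
go(fit.W(fit.q,(-17,0,160)),-.099)
E
```

```text
t 30.75 pos [ 452.4 -411.9  160.8] yaw -0.0992 tilt 0.03 F [ 0.1  1.2 -0.3] w 28.3 gf 19.9 q6 1.89
 -> wz -0.01 tx 23.2 ty -627.2 tz 0.8
```

Emit:
{"op": "apply_moves", "data": {
  "steps": [
    {"tx":0.0012,"ty":-0.03485,"tz":0,"wx":0,"wy":0,"wz":0,"jaw":1},
    {"tx":0.0012,"ty":-0.03485,"tz":0,"wx":0,"wy":0,"wz":0,"jaw":1},
    {"tx":0.0012,"ty":-0.03485,"tz":0,"wx":0,"wy":0,"wz":0,"jaw":1},
    {"tx":0.0012,"ty":-0.03485,"tz":0,"wx":0,"wy":0,"wz":0,"jaw":1},
    {"tx":0.0012,"ty":-0.03485,"tz":0,"wx":0,"wy":0,"wz":0,"jaw":1},
    {"tx":0.0012,"ty":-0.03485,"tz":0,"wx":0,"wy":0,"wz":0,"jaw":1},
    {"tx":0.0012,"ty":-0.03485,"tz":0,"wx":0,"wy":0,"wz":0,"jaw":1},
    {"tx":0.0012,"ty":-0.03485,"tz":0,"wx":0,"wy":0,"wz":0,"jaw":1},
    {"tx":0.0012,"ty":-0.03485,"tz":0,"wx":0,"wy":0,"wz":0,"jaw":1},
    {"tx":0.0012,"ty":-0.03485,"tz":0,"wx":0,"wy":0,"wz":0,"jaw":1},
    {"tx":0.0012,"ty":-0.03485,"tz":0,"wx":0,"wy":0,"wz":0,"jaw":1},
    {"tx":0.0012,"ty":-0.03485,"tz":0,"wx":0,"wy":0,"wz":0,"jaw":1},
    {"tx":0.0012,"ty":-0.03485,"tz":0,"wx":0,"wy":0,"wz":0,"jaw":1},
    {"tx":0.0012,"ty":-0.03485,"tz":0,"wx":0,"wy":0,"wz":0,"jaw":1},
    {"tx":0.0012,"ty":-0.03485,"tz":0,"wx":0,"wy":0,"wz":0,"jaw":1},
    {"tx":0.0012,"ty":-0.03485,"tz":0,"wx":0,"wy":0,"wz":0,"jaw":1},
    {"tx":0.0012,"ty":-0.03485,"tz":0,"wx":0,"wy":0,"wz":0,"jaw":1},
    {"tx":0.0012,"ty":-0.03485,"tz":0,"wx":0,"wy":0,"wz":0,"jaw":1},
    {"tx":0,"ty":0,"tz":0,"wx":0,"wy":0,"wz":0,"jaw":1},
    {"tx":0,"ty":0,"tz":0,"wx":0,"wy":0,"wz":0,"jaw":1}
  ]
}}

```text
t: 32.42
eef_pos: [535.5, 211.1, 159.0]
ee_rot: [3.136, -0.152, -0.004]
force: [-0.5, -0.2, 0.5]
grip_width: 28.1
grasp_force: 19.9
```

```bash
python3 - <<'E'
from btn import *
import fit
go(fit.W(fit.q,(-18,0,79)),-.099)
t=snap("top"); print("dark",btns(t))
# cover: fit flange circle
c=blobs(t,(5,150,60),(20,255,255),(280,170,370,260))[0]; print(c)
hsv=cv2.cvtColor(t["pixels"],cv2.COLOR_RGB2HSV); m=cv2.inRange(hsv,np.array((5,150,60)),np.array((20,255,255))); m[:,:280]=0;m[:,370:]=0
k=max(cv2.findContours(m,cv2.RETR_EXTERNAL,cv2.CHAIN_APPROX_NONE)[0],key=len); e=cv2.fitEllipse(k); print(e,un(t,e[0],9))
s=snap("scene"); hs=cv2.cvtColor(s["pixels"],cv2.COLOR_RGB2HSV); m=cv2.inRange(hs,np.array((3,150,40)),np.array((20,255,255))); m[:,:270]=0;m[:,335:]=0;m[:200]=0;m[250:]=0
k=max(cv2.findContours(m,cv2.RETR_EXTERNAL,cv2.CHAIN_APPROX_NONE)[0],key=len); e2=cv2.fitEllipse(k); print(e2,un(s,e2[0],9))
E
```

```text
t 32.52 pos [535.4 209.3 159.5] yaw -0.0986 tilt 0.15 F [ 0.9  0.5 -0.3] w 28.7 gf 19.9 q6 0.76
 -> wz 0.02 tx 1.0 ty -0.8 tz 80.5
dark [array([ 602.8, -411.7]), array([ 604.3, -290.8]), array([ 600.5, -179.5])]
(array([322.98, 214.47]), np.int32(1408), array([301, 193,  45,  44], dtype=int32))
((322.9652099609375, 214.35069274902344), (42.75794982910156, 43.19697189331055), 93.5026626586914) [544.86760964  -8.70667321   9.        ]
((300.5750732421875, 223.0945587158203), (26.51055335998535, 43.9402961730957), 89.95695495605469) [547.9153089  -11.11743426   9.        ]
```

Emit:
{"op": "apply_moves", "data": {
  "steps": [
    {"tx":0,"ty":-0.0005,"tz":0.03,"wx":0,"wy":0,"wz":0,"jaw":1},
    {"tx":0,"ty":0,"tz":0.03,"wx":0,"wy":0,"wz":0,"jaw":1},
    {"tx":0,"ty":0,"tz":0.015,"wx":0,"wy":0,"wz":0,"jaw":1},
    {"tx":0,"ty":0,"tz":0.006,"wx":0,"wy":0,"wz":0,"jaw":1},
    {"tx":0,"ty":0,"tz":0,"wx":0,"wy":0,"wz":0,"jaw":1},
    {"tx":0,"ty":0,"tz":0,"wx":0,"wy":0,"wz":0,"jaw":0.58},
    {"tx":0,"ty":0,"tz":0,"wx":0,"wy":0,"wz":0,"jaw":0.55},
    {"tx":0,"ty":0,"tz":0,"wx":0,"wy":0,"wz":0,"jaw":0.55},
    {"tx":0,"ty":0,"tz":-0.03,"wx":0,"wy":0,"wz":0,"jaw":0.55},
    {"tx":0,"ty":0,"tz":-0.03,"wx":0,"wy":0,"wz":0,"jaw":0.55},
    {"tx":0,"ty":0,"tz":-0.021,"wx":0,"wy":0,"wz":0,"jaw":0.4},
    {"tx":-0.03,"ty":0.01,"tz":0,"wx":0,"wy":0,"wz":0,"jaw":0.4},
    {"tx":-0.03,"ty":0.01,"tz":0,"wx":0,"wy":0,"wz":0,"jaw":0.4},
    {"tx":-0.03,"ty":0.01,"tz":0,"wx":0,"wy":0,"wz":0,"jaw":0.4},
    {"tx":0,"ty":0,"tz":0,"wx":0,"wy":0,"wz":0,"jaw":0.4}
  ]
}}

```text
t: 33.87
eef_pos: [439.5, 187.5, 161.8]
ee_rot: [-3.136, 0.156, 0.001]
force: [-0.6, -1.2, -1.3]
grip_width: 51.1
grasp_force: 0.0
```

```bash
python3 - <<'E'
from btn import *
t=snap("top"); s=snap("scene"); 
for d,roi,nm in((t,(285,175,365,255),"t"),(s,(265,200,340,250),"s")):
    hsv=cv2.cvtColor(d["pixels"],cv2.COLOR_RGB2HSV); m=cv2.inRange(hsv,np.array((0,60,30)),np.array((30,255,255))); k=np.zeros_like(m);k[roi[1]:roi[3],roi[0]:roi[2]]=255;m&=k
    k=max(cv2.findContours(m,cv2.RETR_EXTERNAL,cv2.CHAIN_APPROX_NONE)[0],key=len); e=cv2.fitEllipse(k); print(nm,e,un(d,e[0],9).round(1))
    b=blobs(d,(0,0,0),(180,255,40),(roi[0]+15,roi[1]+5,roi[2]-15,roi[3]-5)); print(b)
    if b:
        for z in(28,45): print(un(d,b[0][0],z).round(1))
print("model",pr(t,(546,-9.5,45)),pr(s,(546,-9.5,28)))
a=cv2.resize(t["pixels"][170:260,195:365,::-1],None,fx=4,fy=4,interpolation=cv2.INTER_CUBIC); b=cv2.resize(s["pixels"][160:240,270:440,::-1],None,fx=4,fy=4,interpolation=cv2.INTER_CUBIC)
cv2.imwrite("pics/g.png",np.vstack([a,b])[:600])
go()
E
```

```text
t ((322.9862976074219, 214.42837524414062), (52.08769607543945, 52.817909240722656), 85.67405700683594) [544.7  -8.8   9. ]
[]
s ((300.5608215332031, 223.09268188476562), (28.274478912353516, 45.764827728271484), 90.05458068847656) [547.9 -11.2   9. ]
[(array([300.54, 217.26]), np.int32(65), array([298, 212,   6,  12], dtype=int32))]
[544.5 -10.2  28. ]
[566.  -16.9  45. ]
model [323.25210715 211.53816215] [300.9056147  217.50255454]
t 33.97 pos [443.5 189.7 162.5] yaw -0.0976 tilt 0.19 F [0.1 0.3 0.3] w 51.3 gf 0.0 q6 0.66
```

View pics/g.png

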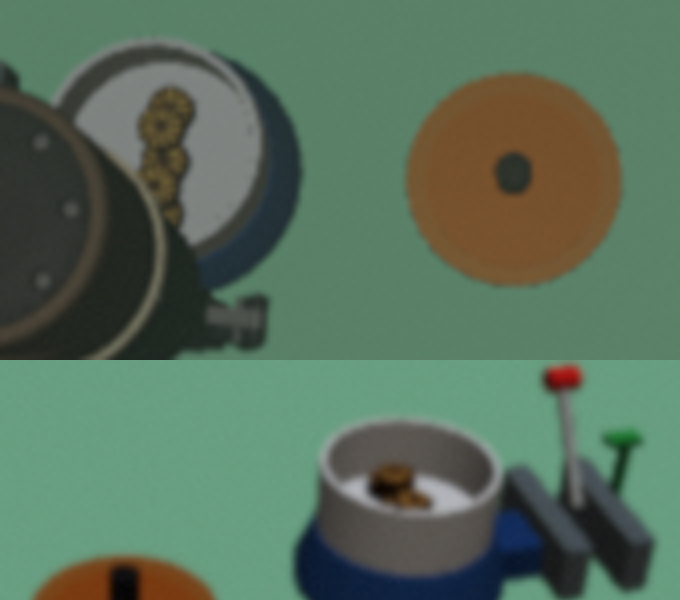

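The five buttons show in the bowl, around (165,140) in the top part, partly under the arm. The cover is clean at (514,180), with its knob at (513,172). Going to the cover.

```bash
python3 -c "
from btn import *
go((545.2,-9.2,100),-.099)"
```

```text
t 33.97 pos [443.5 189.7 162.5] yaw -0.0976 tilt 0.19 F [0.1 0.3 0.3] w 51.3 gf 0.0 q6 0.66
 -> wz 0.08 tx 120.9 ty 187.8 tz 62.5
```

Emit:
{"op": "apply_moves", "data": {
  "steps": [
    {"tx":0.0201,"ty":0.0313,"tz":0,"wx":0,"wy":0,"wz":0,"jaw":0.4},
    {"tx":0.0201,"ty":0.0313,"tz":0,"wx":0,"wy":0,"wz":0,"jaw":0.4},
    {"tx":0.0201,"ty":0.0313,"tz":0,"wx":0,"wy":0,"wz":0,"jaw":0.4},
    {"tx":0.0201,"ty":0.0313,"tz":0,"wx":0,"wy":0,"wz":0,"jaw":0.4},
    {"tx":0.0201,"ty":0.0313,"tz":0,"wx":0,"wy":0,"wz":0,"jaw":0.4},
    {"tx":0.0201,"ty":0.0313,"tz":0,"wx":0,"wy":0,"wz":0,"jaw":0.4},
    {"tx":0,"ty":0,"tz":0.03,"wx":0,"wy":0,"wz":0,"jaw":0.4},
    {"tx":0,"ty":0,"tz":0.03,"wx":0,"wy":0,"wz":0,"jaw":0.4},
    {"tx":0,"ty":0,"tz":0,"wx":0,"wy":0,"wz":0,"jaw":0.4},
    {"tx":0,"ty":0,"tz":0,"wx":0,"wy":0,"wz":0,"jaw":0.4},
    {"tx":0,"ty":0,"tz":0,"wx":0,"wy":0,"wz":0,"jaw":0.4}
  ]
}}

```text
t: 34.88
eef_pos: [546.6, -9.1, 102.2]
ee_rot: [3.138, -0.154, 0.002]
force: [0.1, 0.4, 0.7]
grip_width: 51.2
grasp_force: 0.0
```

```bash
python3 -c "
from btn import *
go((545.2,-9.2,18),-.099)"
```

```text
t 34.88 pos [546.6  -9.1 102.2] yaw -0.098 tilt 0.08 F [0.1 0.4 0.7] w 51.2 gf 0.0 q6 1.13
 -> wz 0.06 tx -1.3 ty 0.3 tz 84.2
```

Emit:
{"op": "apply_moves", "data": {
  "steps": [
    {"tx":-0.001,"ty":0,"tz":0.03,"wx":0,"wy":0,"wz":0,"jaw":0.4},
    {"tx":0,"ty":0,"tz":0.025,"wx":0,"wy":0,"wz":0,"jaw":0.4},
    {"tx":0,"ty":0,"tz":0.02,"wx":0,"wy":0,"wz":0,"jaw":0.4},
    {"tx":0,"ty":0,"tz":0.008,"wx":0,"wy":0,"wz":0,"jaw":0.4},
    {"tx":0,"ty":0,"tz":0,"wx":0,"wy":0,"wz":0,"jaw":0.4},
    {"tx":0,"ty":0,"tz":0,"wx":0,"wy":0,"wz":0,"jaw":0.4},
    {"tx":0,"ty":0,"tz":0,"wx":0,"wy":0,"wz":0,"jaw":1},
    {"tx":0,"ty":0,"tz":0,"wx":0,"wy":0,"wz":0,"jaw":1},
    {"tx":0,"ty":0,"tz":0,"wx":0,"wy":0,"wz":0,"jaw":1},
    {"tx":0,"ty":0,"tz":0,"wx":0,"wy":0,"wz":0,"jaw":1},
    {"tx":0,"ty":0,"tz":0,"wx":0,"wy":0,"wz":0,"jaw":1}
  ],
  "squeeze": 40
}}

```text
t: 35.8
eef_pos: [545.4, -8.9, 19.6]
ee_rot: [-3.137, 0.154, -0.004]
force: [-0.8, 1.0, 7.1]
grip_width: 22.0
grasp_force: 38.9
```

```bash
python3 - <<'E'
from btn import *
import fit
go(fit.W(fit.q,(0,0,160)),-.099)
E
```

```text
t 35.9 pos [545.4  -8.9  19.6] yaw -0.0983 tilt 0.16 F [-1.   1.3  6.7] w 22.5 gf 38.9 q6 1.13
 -> wz 0.04 tx -12.5 ty -217.0 tz -140.4
```

Emit:
{"op": "apply_moves", "data": {
  "steps": [
    {"tx":0,"ty":0,"tz":-0.01,"wx":0,"wy":0,"wz":0,"jaw":1},
    {"tx":0,"ty":0,"tz":-0.02,"wx":0,"wy":0,"wz":0,"jaw":1},
    {"tx":0,"ty":0,"tz":-0.03,"wx":0,"wy":0,"wz":0,"jaw":1},
    {"tx":0,"ty":0,"tz":-0.03,"wx":0,"wy":0,"wz":0,"jaw":1},
    {"tx":0,"ty":0,"tz":-0.03,"wx":0,"wy":0,"wz":0,"jaw":1},
    {"tx":0,"ty":0,"tz":-0.02,"wx":0,"wy":0,"wz":0,"jaw":1},
    {"tx":0,"ty":0,"tz":0,"wx":0,"wy":0,"wz":0,"jaw":1},
    {"tx":-0.0012,"ty":-0.0217,"tz":0,"wx":0,"wy":0,"wz":0,"jaw":1},
    {"tx":-0.0012,"ty":-0.0217,"tz":0,"wx":0,"wy":0,"wz":0,"jaw":1},
    {"tx":-0.0012,"ty":-0.0217,"tz":0,"wx":0,"wy":0,"wz":0,"jaw":1},
    {"tx":-0.0012,"ty":-0.0217,"tz":0,"wx":0,"wy":0,"wz":0,"jaw":1},
    {"tx":-0.0012,"ty":-0.0217,"tz":0,"wx":0,"wy":0,"wz":0,"jaw":1},
    {"tx":-0.0012,"ty":-0.0217,"tz":0,"wx":0,"wy":0,"wz":0,"jaw":1},
    {"tx":-0.0012,"ty":-0.0217,"tz":0,"wx":0,"wy":0,"wz":0,"jaw":1},
    {"tx":-0.0012,"ty":-0.0217,"tz":0,"wx":0,"wy":0,"wz":0,"jaw":1},
    {"tx":-0.0012,"ty":-0.0217,"tz":0,"wx":0,"wy":0,"wz":0,"jaw":1},
    {"tx":-0.0012,"ty":-0.0217,"tz":0,"wx":0,"wy":0,"wz":0,"jaw":1},
    {"tx":0,"ty":0,"tz":0,"wx":0,"wy":0,"wz":0,"jaw":1},
    {"tx":0,"ty":0,"tz":0,"wx":0,"wy":0,"wz":0,"jaw":1}
  ]
}}

```text
t: 37.48
eef_pos: [553.3, 208.5, 157.8]
ee_rot: [3.138, -0.153, -0.001]
force: [0.0, -1.2, -1.6]
grip_width: 22.6
grasp_force: 39.6
```

```bash
python3 - <<'E'
from btn import *
import fit
go(fit.W(fit.q,(0,0,119)),-.099)
t=snap("top");s=snap("scene")
for d,roi,nm in((t,(190,150,290,260),"t"),(s,(320,130,430,230),"s")):
    hsv=cv2.cvtColor(d["pixels"],cv2.COLOR_RGB2HSV); m=cv2.inRange(hsv,np.array((0,60,30)),np.array((30,255,255))); k=np.zeros_like(m);k[roi[1]:roi[3],roi[0]:roi[2]]=255;m&=k
    cs=cv2.findContours(m,cv2.RETR_EXTERNAL,cv2.CHAIN_APPROX_NONE)[0]
    if cs:
        e=cv2.fitEllipse(max(cs,key=len)); print(nm,e,un(d,e[0],150).round(1))
p=bot.get_state()["eef_pos"]
b=cv2.resize(s["pixels"][130:240,310:440,::-1],None,fx=5,fy=5,interpolation=cv2.INTER_CUBIC)
cv2.imwrite("pics/k.png",b)
E
```

```text
t 37.58 pos [553.3 207.3 157.8] yaw -0.0989 tilt 0.04 F [ 0.6 -0.4 -2.2] w 22.7 gf 39.6 q6 0.78
 -> wz 0.0 tx 1.0 ty -1.1 tz 38.8
t ((231.22508239746094, 206.89060974121094), (51.53451156616211, 57.18599319458008), 40.642669677734375) [544.5 203.9 150. ]
s ((372.45599365234375, 177.10731506347656), (31.846206665039062, 44.674320220947266), 96.17664337158203) [579.6 193.4 150. ]
```

View pics/k.png

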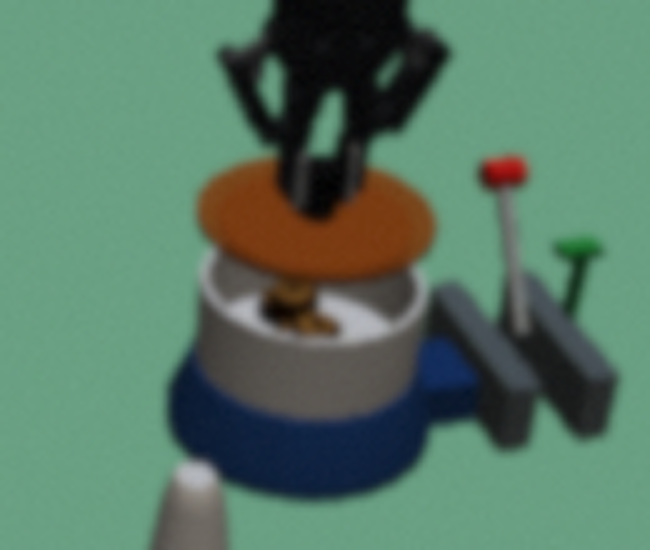

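The cover hangs level, centred about (316,218) over the bowl rim at about (314,280). The buttons are visible below it. Next I lower it.

Emit:
{"op": "apply_moves", "data": {
  "steps": [
    {"tx":0.0005,"ty":-0.0005,"tz":0.01,"wx":0,"wy":0,"wz":0,"jaw":1},
    {"tx":0,"ty":0,"tz":0.01,"wx":0,"wy":0,"wz":0,"jaw":1},
    {"tx":0,"ty":0,"tz":0.008,"wx":0,"wy":0,"wz":0,"jaw":1},
    {"tx":0,"ty":0,"tz":0.004,"wx":0,"wy":0,"wz":0,"jaw":1},
    {"tx":0,"ty":0,"tz":0,"wx":0,"wy":0,"wz":0,"jaw":1},
    {"tx":0,"ty":0,"tz":0,"wx":0,"wy":0,"wz":0,"jaw":1}
  ]
}}

```text
t: 38.18
eef_pos: [554.2, 208.0, 125.3]
ee_rot: [3.137, -0.155, -0.001]
force: [0.4, -0.7, -1.5]
grip_width: 22.8
grasp_force: 39.6
```

```bash
python3 - <<'E'
from btn import *
go((554.4,208.3,119),-.099)
t=snap("top");s=snap("scene");p=bot.get_state()["eef_pos"]
print("pred flange scene",pr(s,p-(0,0,8)),"rim",pr(s,(554.4,208.3,105)),pr(t,(554.4,208.3,105)))
b=cv2.resize(s["pixels"][150:230,325:425,::-1],None,fx=4,fy=4,interpolation=cv2.INTER_CUBIC)
a=cv2.resize(t["pixels"][165:245,185:285,::-1],None,fx=4,fy=4,interpolation=cv2.INTER_CUBIC)
cv2.imwrite("pics/l.png",np.hstack([a,b]))
E
```

```text
t 38.18 pos [554.2 208.  125.3] yaw -0.0989 tilt 0.07 F [ 0.4 -0.7 -1.5] w 22.8 gf 39.6 q6 0.78
 -> wz 0.0 tx 0.2 ty -0.3 tz 6.3
pred flange scene [372.31281034 181.3372304 ] rim [371.83125669 185.04427976] [232.68783293 206.24929771]
```

View pics/l.png

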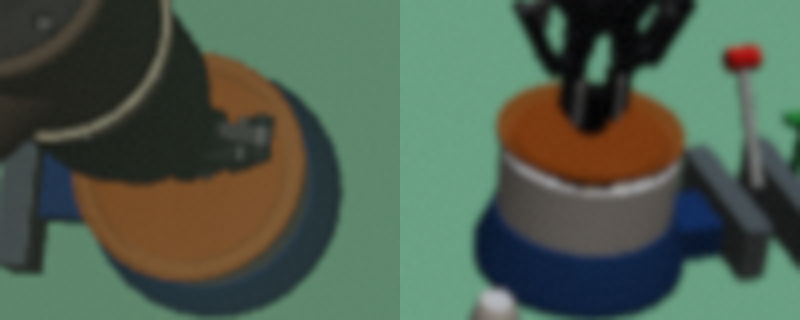

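The cover is just above the rim and concentric with it: about (190,165) in the top half and (590,135) in the scene half. Easing it down.

Emit:
{"op": "apply_moves", "data": {
  "steps": [
    {"tx":0,"ty":0,"tz":0.003,"wx":0,"wy":0,"wz":0,"jaw":1},
    {"tx":0,"ty":0,"tz":0.002,"wx":0,"wy":0,"wz":0,"jaw":1},
    {"tx":0,"ty":0,"tz":0,"wx":0,"wy":0,"wz":0,"jaw":1},
    {"tx":0,"ty":0,"tz":0,"wx":0,"wy":0,"wz":0,"jaw":1}
  ]
}}

```text
t: 38.62
eef_pos: [554.2, 208.3, 120.8]
ee_rot: [3.138, -0.155, -0.0]
force: [-0.1, 0.1, -2.5]
grip_width: 22.5
grasp_force: 39.6
```

Emit:
{"op": "apply_moves", "data": {
  "steps": [
    {"tx":0,"ty":0,"tz":0.001,"wx":0,"wy":0,"wz":0,"jaw":1},
    {"tx":0,"ty":0,"tz":0,"wx":0,"wy":0,"wz":0,"jaw":1},
    {"tx":0,"ty":0,"tz":0,"wx":0,"wy":0,"wz":0,"jaw":1}
  ]
}}

```text
t: 38.87
eef_pos: [554.3, 208.3, 119.8]
ee_rot: [-3.138, 0.155, -0.0]
force: [0.1, -0.1, -0.8]
grip_width: 22.7
grasp_force: 39.6
```

Emit:
{"op": "apply_moves", "data": {
  "steps": [
    {"tx":0,"ty":0,"tz":0.001,"wx":0,"wy":0,"wz":0,"jaw":1},
    {"tx":0,"ty":0,"tz":0,"wx":0,"wy":0,"wz":0,"jaw":1},
    {"tx":0,"ty":0,"tz":0,"wx":0,"wy":0,"wz":0,"jaw":1}
  ]
}}

```text
t: 39.12
eef_pos: [554.3, 208.3, 118.8]
ee_rot: [3.138, -0.155, -0.0]
force: [-0.2, -0.6, -1.0]
grip_width: 22.7
grasp_force: 39.6
```

Emit:
{"op": "apply_moves", "data": {
  "steps": [
    {"tx":0,"ty":0,"tz":0.0005,"wx":0,"wy":0,"wz":0,"jaw":1},
    {"tx":0,"ty":0,"tz":0,"wx":0,"wy":0,"wz":0,"jaw":1},
    {"tx":0,"ty":0,"tz":0,"wx":0,"wy":0,"wz":0,"jaw":1}
  ]
}}

```text
t: 39.37
eef_pos: [554.3, 208.3, 118.6]
ee_rot: [-3.138, 0.155, -0.0]
force: [-1.8, -1.1, 1.5]
grip_width: 22.4
grasp_force: 40.1
```

Emit:
{"op": "apply_moves", "data": {
  "steps": [
    {"tx":0,"ty":0,"tz":0,"wx":0,"wy":0,"wz":0,"jaw":0.65},
    {"tx":0,"ty":0,"tz":0,"wx":0,"wy":0,"wz":0,"jaw":0.5},
    {"tx":0,"ty":0,"tz":0,"wx":0,"wy":0,"wz":0,"jaw":0.5},
    {"tx":0,"ty":0,"tz":0,"wx":0,"wy":0,"wz":0,"jaw":0.5},
    {"tx":0,"ty":0,"tz":-0.01,"wx":0,"wy":0,"wz":0,"jaw":0.5},
    {"tx":0,"ty":0,"tz":-0.03,"wx":0,"wy":0,"wz":0,"jaw":0.5},
    {"tx":0,"ty":0,"tz":-0.035,"wx":0,"wy":0,"wz":0,"jaw":0.5},
    {"tx":0,"ty":0,"tz":-0.03,"wx":0,"wy":0,"wz":0,"jaw":1},
    {"tx":-0.03,"ty":0,"tz":0,"wx":0,"wy":0,"wz":0,"jaw":1},
    {"tx":-0.03,"ty":0,"tz":0,"wx":0,"wy":0,"wz":0,"jaw":1},
    {"tx":-0.03,"ty":0,"tz":0,"wx":0,"wy":0,"wz":0,"jaw":1},
    {"tx":-0.03,"ty":0,"tz":0,"wx":0,"wy":0,"wz":0,"jaw":1},
    {"tx":0,"ty":0,"tz":0,"wx":0,"wy":0,"wz":0,"jaw":1},
    {"tx":0,"ty":0,"tz":0,"wx":0,"wy":0,"wz":0,"jaw":1}
  ],
  "squeeze": 20
}}

```text
t: 40.53
eef_pos: [434.1, 220.5, 224.8]
ee_rot: [-3.136, 0.152, -0.003]
force: [1.1, 0.1, 0.1]
grip_width: -0.3
grasp_force: 0.0
```

```bash
python3 - <<'E'
from btn import *
import fit
go(fit.W(fit.q,(-98,147,121)),-.099)
t=snap("top");s=snap("scene")
for d,roi,nm in((t,(190,150,290,260),"t"),(s,(320,130,430,230),"s")):
    hsv=cv2.cvtColor(d["pixels"],cv2.COLOR_RGB2HSV); m=cv2.inRange(hsv,np.array((0,60,30)),np.array((30,255,255))); k=np.zeros_like(m);k[roi[1]:roi[3],roi[0]:roi[2]]=255;m&=k
    e=cv2.fitEllipse(max(cv2.findContours(m,cv2.RETR_EXTERNAL,cv2.CHAIN_APPROX_NONE)[0],key=len)); print(nm,e,un(d,e[0],108).round(1),pr(d,(554.3,208.3,108)))
print("knob",blobs(t,(0,150,60),(6,255,255),(140,160,200,240),3),blobs(s,(0,150,60),(6,255,255),(395,150,445,225),3))
for d,roi in((t,(145,180,190,230)),(s,(415,165,445,215))):
  for lo in((50,110,40),(55,140,30),(58,160,20)): print("green",blobs(d,lo,(75,255,255),roi,3))
f=lambda d,u0,v0,u1,v1,k:cv2.resize(d["pixels"][v0:v1,u0:u1,::-1],None,fx=k,fy=k,interpolation=cv2.INTER_CUBIC)
cv2.imwrite("pics/m.png",np.hstack([np.vstack([f(t,150,180,190,230,8),np.zeros((200,320,3),np.uint8)]),f(s,395,155,445,230,8)])[:600])
E
```

```text
t 40.63 pos [435.4 220.5 224.2] yaw -0.0983 tilt 0.09 F [0.5 0.2 0.9] w -0.0 gf 0.0 q6 0.6
 -> wz 0.04 tx 21.7 ty -146.6 tz 103.2
t ((232.5340576171875, 206.4630584716797), (56.14776611328125, 57.14106369018555), 93.66303253173828) [553.3 208.1 108. ] [232.47252809 206.06533484]
s ((372.0025939941406, 185.85726928710938), (24.606718063354492, 47.827964782714844), 95.96036529541016) [562.8 204.5 108. ] [371.91551891 184.17334238]
knob [] [(array([410.38, 163.88]), np.int32(34), array([407, 162,   8,   5], dtype=int32))]
green []
green []
green []
green [(array([425.12, 181.73]), np.int32(67), array([421, 177,  10,  15], dtype=int32))]
green [(array([425.36, 179.68]), np.int32(28), array([422, 178,   8,   6], dtype=int32))]
green [(array([425.13, 179.53]), np.int32(15), array([422, 178,   7,   4], dtype=int32))]
```

View pics/m.png

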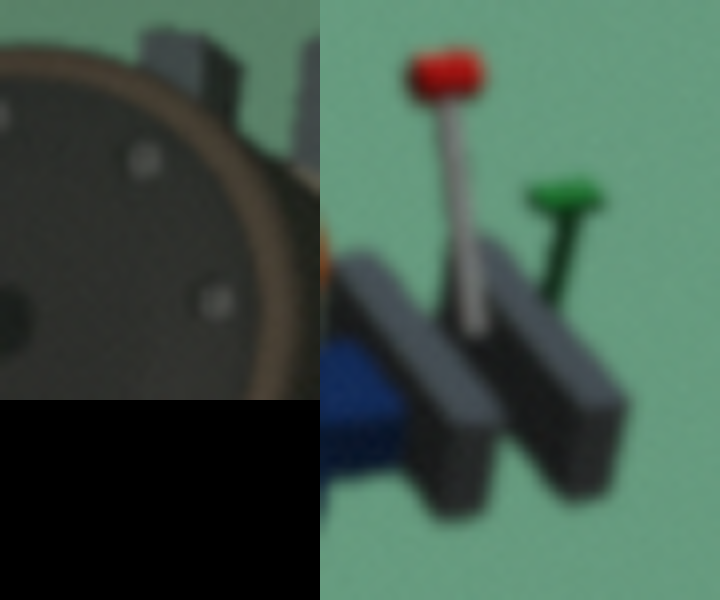

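The scene half shows the lever still at off, with its knob at (445,75) and the pointer tab at (565,195). The arm hides the lever from the top camera. By the numbers the cover is seated and centred within 1 mm. I move to a posture where the top camera sees the lever, to calibrate it.

Emit:
{"op": "apply_moves", "data": {
  "steps": [
    {"tx":0.0295,"ty":-0.0205,"tz":0,"wx":0,"wy":0,"wz":0,"jaw":1},
    {"tx":0.0295,"ty":-0.0205,"tz":0,"wx":0,"wy":0,"wz":0,"jaw":1},
    {"tx":0.0295,"ty":-0.0205,"tz":0,"wx":0,"wy":0,"wz":0,"jaw":1},
    {"tx":0.0295,"ty":-0.0205,"tz":0,"wx":0,"wy":0,"wz":0,"jaw":1},
    {"tx":0.0295,"ty":-0.0205,"tz":0,"wx":0,"wy":0,"wz":0,"jaw":1},
    {"tx":0.0295,"ty":-0.0205,"tz":0,"wx":0,"wy":0,"wz":0,"jaw":1},
    {"tx":0.0295,"ty":-0.0205,"tz":0,"wx":0,"wy":0,"wz":0,"jaw":1},
    {"tx":0,"ty":0,"tz":0,"wx":0,"wy":0,"wz":0,"jaw":1},
    {"tx":0,"ty":0,"tz":0,"wx":0,"wy":0,"wz":0,"jaw":1}
  ]
}}

```text
t: 41.48
eef_pos: [656.2, 342.2, 219.5]
ee_rot: [3.134, -0.158, -0.005]
force: [-0.1, -0.5, 0.0]
grip_width: -0.0
grasp_force: 0.0
```

```bash
cat > look.py <<'E'
from h import *
def cen(im_list,roi,fn):
    u0,v0,u1,v1=roi; a=np.mean([d["pixels"][v0:v1,u0:u1].astype(float) for d in im_list],0); w=fn(a); w[w<0.25*w.max()]=0
    vv,uu=np.mgrid[v0:v1,u0:u1]; return np.array([(w*uu).sum(),(w*vv).sum()])/w.sum(), w
red=lambda a:np.clip(a[...,0]-np.maximum(a[...,1],a[...,2])-25,0,None)
grn=lambda a:np.clip(a[...,1]-1.7*a[...,0]-10,0,None)*(a[...,1]>1.8*a[...,2])
def look(n=4):
    T=[snap("top") for _ in range(n)]; S=[snap("scene") for _ in range(n)]; r={}
    r["kt"],_=cen(T,(150,165,192,240),red); r["ks"],_=cen(S,(395,150,445,215),red)
    r["gt"],w=cen(T,(148,185,182,222),grn); r["gw"]=w; r["gs"],r["gsw"]=cen(S,(412,170,440,215),grn)
    return T[0],S[0],r
if __name__=="__main__":
    go(); t,s,r=look()
    np.set_printoptions(linewidth=200)
    for k in("kt","ks","gt","gs"): print(k,r[k].round(2))
    print((r["gw"][8:24,4:28]).astype(int)); print(t["pixels"][196:206,154:172,1]); print(t["pixels"][196:206,154:172,0])
    np.save("look_%d.npy"%int(bot.get_state()["t"]*10),np.r_[r["kt"],r["ks"],r["gt"],r["gs"]])
E
python3 look.py
```

```text
t 41.48 pos [656.2 342.2 219.5] yaw -0.1007 tilt 0.26 F [-0.1 -0.5  0. ] w -0.0 gf 0.0 q6 0.73
kt [166.42 224.15]
ks [410.59 163.65]
gt [162.04 200.79]
gs [425.31 179.3 ]
[[ 0  0  0  0  0  0  0  0  0  0  0  0  0  0  0  0  0  0  0  0  0  0  0  0]
 [ 0  0  0  0  0  0  0  0  0  0  0  0  0  0  0  0  0  0  0  0  0  0  0  0]
 [ 0  0  0  0  0  0  0  0  0  0  0  0  0  0  0  0  0  0  0  0  0  0  0  0]
 [ 0  0  0  0  0  0  0  0  0  0  0  0  0  0  0  0  0  0  0  0  0  0  0  0]
 [ 0  0  0  0  0  0  0  0  0  0  0  0  0  0  0  0  0  0  0  0  0  0  0  0]
 [ 0  0  0  0  0  0  0  0  0  0  0  0  0  0  0  0  0  0  0  0  0  0  0  0]
 [ 0  0  0  0  0  0 27 28 27 27 27 26 22 23 22  0  0  0  0  0  0  0  0  0]
 [ 0  0  0  0  0  0 28 30 29 28 28 29 28 29 26  0  0  0  0  0  0  0  0  0]
 [ 0  0  0  0  0 19 28 30 29 28 29 29 28 29 25  0  0  0  0  0  0  0  0  0]
 [ 0  0  0  0  0  0 23 24 27 29 30 29 28 30 25  0  0  0  0  0  0  0  0  0]
 [ 0  0  0  0  0  0  0  0  0 15 20 22 21 22 19  0  0  0  0  0  0  0  0  0]
 [ 0  0  0  0  0  0  0  0  0  0  0  0  0  0  0  0  0  0  0  0  0  0  0  0]
 [ 0  0  0  0  0  0  0  0  0 
[... 893 characters left out ...]
 109  97  85  70  61  62  65  65  61  68  72  73  74]
 [127 126 126 124 124 124 119 108  85  64  51  45  48  57  69  72  73  73]]
[[87 87 86 86 86 87 87 86 86 87 87 80 70 62 62 62 62 62]
 [86 86 84 80 77 78 80 78 79 77 78 71 63 60 60 63 63 62]
 [87 85 76 60 52 54 56 55 56 56 61 58 53 52 58 62 62 62]
 [88 86 73 52 41 40 40 41 41 43 44 44 40 43 54 61 63 63]
 [88 84 68 47 40 38 40 40 40 40 41 40 38 38 55 62 63 62]
 [87 83 64 47 38 40 39 41 39 41 39 41 39 40 56 61 62 61]
 [87 84 66 46 40 40 38 38 38 39 40 39 39 39 56 61 63 61]
 [87 85 74 58 53 50 42 40 38 37 36 38 37 40 57 62 64 64]
 [87 86 83 77 75 71 63 52 38 29 29 27 31 41 58 62 63 63]
 [88 87 87 86 86 86 83 73 57 41 30 27 30 43 58 62 63 63]]
```

```bash
cat > ang.py <<'E'
from h import *
from scipy.optimize import brentq
import glob,sys
yaw=-.099; px=np.array([np.cos(yaw),np.sin(yaw),0]); py=np.array([-np.sin(yaw),np.cos(yaw),0])
def A(d,uv,z): p=un(d,uv,z); return p@px,p@py
def solve(d,uv,ah,r,lo=-.3,hi=1.5):
    f=lambda a:A(d,uv,45+r*np.cos(a-.6))[0]-ah-r*np.sin(a-.6)
    return brentq(f,lo,hi)
t=snap("top"); s=snap("scene")
ak,lk=A(t,(166.42,224.15),45+100*np.cos(.6)); ah=ak+100*np.sin(.6); print("hinge along",ah,"lat",lk)
if __name__=="__main__":
    for uv in((161.9,200.5),(162.04,200.79),(161.9,200.2)): print("ptr",solve(t,uv,ah,63),solve(t,uv,ah,62),A(t,uv,108))
    print("start lever",solve(t,(169.67,185.82),ah,100),A(t,(169.67,185.82),139)[1])
    # scene-based pointer with same-lateral reference: knob off residual
    for a in(.5,.55,.6,.65,.7,.75):
        P=lambda a,r,lat:(ah+r*np.sin(a-.6))*px+lat*py+np.array([0,0,45+r*np.cos(a-.6)])
        print(a,"tab",pr(s,P(a,63,A(t,(161.9,200.5),108)[1])).round(2),"knob@0",pr(s,P(0,100,lk)).round(2))
E
python3 ang.py
```

```text
hinge along 529.9006367185958 lat 409.148761192848
ptr 0.6380216449676823 0.6414176424660085 (np.float64(532.2876341898282), np.float64(433.80019146001297))
ptr 0.6271088971407835 0.6303121800545401 (np.float64(531.6043412304106), np.float64(433.36739393781636))
ptr 0.6497444871211827 0.6533485453056624 (np.float64(533.0198689109459), np.float64(433.8976788654997))
start lever 0.9412486907280994 409.74504432281213
0.5 tab [424.11 176.92] knob@0 [410.78 164.08]
0.55 tab [424.58 177.38] knob@0 [410.78 164.08]
0.6 tab [425.05 177.89] knob@0 [410.78 164.08]
0.65 tab [425.5  178.44] knob@0 [410.78 164.08]
0.7 tab [425.95 179.04] knob@0 [410.78 164.08]
0.75 tab [426.39 179.68] knob@0 [410.78 164.08]
```

```bash
python3 - <<'E'
from ang import *
go((ah-98)*px+lk*py+np.array([0,0,121]),-.099)
P=lambda a,r,lat:(ah+r*np.sin(a-.6))*px+lat*py+np.array([0,0,45+r*np.cos(a-.6)])
for a in (.6,.62,.64,.66): print(a,pr(t,P(a,100,lk)),pr(s,P(a,100,lk)))
E
```

```text
hinge along 529.9006367185958 lat 409.148761192848
t 42.08 pos [654.3 342.5 223.8] yaw -0.0987 tilt 0.04 F [-0.3  0.7  0.3] w -0.1 gf 0.0 q6 0.73
 -> wz 0.01 tx -185.4 ty -3.6 tz 102.8
0.6 [167.33180842 199.22205518] [419.5661166  168.18772653]
0.62 [167.44499567 198.38759347] [419.85658954 168.52553629]
0.64 [167.56310997 197.55737599] [420.14549721 168.87570717]
0.66 [167.68608735 196.73181003] [420.43270121 169.23812606]
```

Emit:
{"op": "apply_moves", "data": {
  "steps": [
    {"tx":-0.0309,"ty":-0.0006,"tz":0,"wx":0,"wy":0,"wz":0,"jaw":1},
    {"tx":-0.0309,"ty":-0.0006,"tz":0,"wx":0,"wy":0,"wz":0,"jaw":1},
    {"tx":-0.0309,"ty":-0.0006,"tz":0,"wx":0,"wy":0,"wz":0,"jaw":1},
    {"tx":-0.0309,"ty":-0.0006,"tz":0,"wx":0,"wy":0,"wz":0,"jaw":1},
    {"tx":-0.0309,"ty":-0.0006,"tz":0,"wx":0,"wy":0,"wz":0,"jaw":1},
    {"tx":-0.0309,"ty":-0.0006,"tz":0,"wx":0,"wy":0,"wz":0,"jaw":1},
    {"tx":0,"ty":0,"tz":0,"wx":0,"wy":0,"wz":0,"jaw":1},
    {"tx":0,"ty":0,"tz":0,"wx":0,"wy":0,"wz":0,"jaw":1},
    {"tx":0,"ty":0,"tz":0.034,"wx":0,"wy":0,"wz":0,"jaw":1},
    {"tx":0,"ty":0,"tz":0.034,"wx":0,"wy":0,"wz":0,"jaw":1},
    {"tx":0,"ty":0,"tz":0.033,"wx":0,"wy":0,"wz":0,"jaw":1},
    {"tx":0,"ty":0,"tz":0,"wx":0,"wy":0,"wz":0,"jaw":1},
    {"tx":0,"ty":0,"tz":0,"wx":0,"wy":0,"wz":0,"jaw":1}
  ]
}}

```text
t: 43.17
eef_pos: [470.6, 363.5, 121.2]
ee_rot: [3.134, -0.156, -0.003]
force: [0.7, -0.7, 1.1]
grip_width: 0.1
grasp_force: 0.0
```

```bash
python3 - <<'E'
from ang import *
go((ah-98)*px+lk*py+np.array([0,0,121]),-.099); p=bot.get_state()["eef_pos"]; print("u",p@px-ah,"lat",p@py-lk)
E
```

```text
hinge along 529.9006367185958 lat 409.148761192848
t 43.27 pos [471.8 365.3 124.2] yaw -0.0987 tilt 0.13 F [ 0.  -0.   0.9] w -0.1 gf 0.0 q6 0.48
 -> wz 0.01 tx -1.5 ty 1.0 tz 3.2
u -96.4808914367303 lat 0.9987937705899412
```

Emit:
{"op": "apply_moves", "data": {
  "steps": [
    {"tx":0.006,"ty":0,"tz":0,"wx":0,"wy":0,"wz":0,"jaw":1},
    {"tx":0.006,"ty":0,"tz":0,"wx":0,"wy":0,"wz":0,"jaw":1},
    {"tx":0.006,"ty":0,"tz":0,"wx":0,"wy":0,"wz":0,"jaw":1},
    {"tx":0.007,"ty":0,"tz":-0.003,"wx":0,"wy":0,"wz":0,"jaw":1},
    {"tx":0.007,"ty":0,"tz":-0.0035,"wx":0,"wy":0,"wz":0,"jaw":1},
    {"tx":0.007,"ty":0,"tz":-0.003,"wx":0,"wy":0,"wz":0,"jaw":1},
    {"tx":0.007,"ty":0,"tz":-0.0025,"wx":0,"wy":0,"wz":0,"jaw":1},
    {"tx":0.007,"ty":0,"tz":-0.002,"wx":0,"wy":0,"wz":0,"jaw":1},
    {"tx":0.007,"ty":0,"tz":-0.0015,"wx":0,"wy":0,"wz":0,"jaw":1},
    {"tx":0.005,"ty":0,"tz":-0.0005,"wx":0,"wy":0,"wz":0,"jaw":1},
    {"tx":0.004,"ty":0,"tz":0,"wx":0,"wy":0,"wz":0,"jaw":1},
    {"tx":0.003,"ty":0,"tz":0,"wx":0,"wy":0,"wz":0,"jaw":1},
    {"tx":0.002,"ty":0,"tz":0,"wx":0,"wy":0,"wz":0,"jaw":1},
    {"tx":0,"ty":0,"tz":0,"wx":0,"wy":0,"wz":0,"jaw":1},
    {"tx":0,"ty":0,"tz":0,"wx":0,"wy":0,"wz":0,"jaw":1}
  ]
}}

```text
t: 44.52
eef_pos: [544.1, 357.0, 138.1]
ee_rot: [3.137, -0.155, 0.0]
force: [0.4, -0.3, -0.1]
grip_width: 0.0
grasp_force: 0.0
```

```bash
cat > m.py <<'E'
from ang import *
import look
p=bot.get_state()["eef_pos"]; u=p@px-ah; print("tcp",p.round(1),"u",round(u,2),"contact angle",round(.6+np.arcsin((u+20.8)/100),3),bot.get_state()["force"].round(1))
t,s,r=look.look()
print("kt",r["kt"].round(2),"ks",r["ks"].round(2),"gt",r["gt"].round(2),"gs",r["gs"].round(2))
try: print("lever top",round(solve(t,r["kt"],ah,100),3),"ptr top (centroid)",round(solve(t,r["gt"],ah,63),3))
except Exception as e: print(e)
P=lambda a:(ah+100*np.sin(a-.6))*px+lk*py+np.array([0,0,45+100*np.cos(a-.6)])
print("lever scene",round(brentq(lambda a:pr(s,P(a))[0]-.19-r["ks"][0],-.2,1.3),3))
E
python3 m.py
```

```text
hinge along 529.9006367185958 lat 409.148761192848
tcp [544.  357.1 138.2] u -23.86 contact angle 0.569 [0.7 0.7 0.5]
kt [170.82 197.46] ks [419.18 166.94] gt [nan nan] gs [425.31 179.3 ]
The function value at x=-0.3 is NaN; solver cannot continue.
lever scene 0.587look.py:4: RuntimeWarning: invalid value encountered in divide
  vv,uu=np.mgrid[v0:v1,u0:u1]; return np.array([(w*uu).sum(),(w*vv).sum()])/w.sum(), w
```

Emit:
{"op": "apply_moves", "data": {
  "steps": [
    {"tx":0.002,"ty":0,"tz":0,"wx":0,"wy":0,"wz":0,"jaw":1},
    {"tx":0.002,"ty":0,"tz":0,"wx":0,"wy":0,"wz":0,"jaw":1},
    {"tx":0.001,"ty":0,"tz":0,"wx":0,"wy":0,"wz":0,"jaw":1},
    {"tx":0,"ty":0,"tz":0,"wx":0,"wy":0,"wz":0,"jaw":1},
    {"tx":0,"ty":0,"tz":0,"wx":0,"wy":0,"wz":0,"jaw":1}
  ]
}}

```text
t: 45.43
eef_pos: [549.2, 356.6, 138.2]
ee_rot: [-3.138, 0.156, -0.0]
force: [-1.3, -0.2, -0.1]
grip_width: -0.0
grasp_force: 0.1
```

```bash
python3 m.py 2>/dev/null
```

```text
hinge along 529.9006367185958 lat 409.148761192848
tcp [549.1 356.6 138.2] u -18.71 contact angle 0.621 [ 0.2  0.4 -0.1]
kt [171.35 195.46] ks [419.85 167.69] gt [nan nan] gs [425.32 179.3 ]
The function value at x=-0.3 is NaN; solver cannot continue.
lever scene 0.633
```

Emit:
{"op": "apply_moves", "data": {
  "steps": [
    {"tx":-0.01,"ty":0,"tz":0,"wx":0,"wy":0,"wz":0,"jaw":1},
    {"tx":-0.025,"ty":0,"tz":0,"wx":0,"wy":0,"wz":0,"jaw":1},
    {"tx":0,"ty":0,"tz":-0.03,"wx":0,"wy":0,"wz":0,"jaw":1},
    {"tx":0,"ty":0,"tz":-0.035,"wx":0,"wy":0,"wz":0,"jaw":1},
    {"tx":0,"ty":0,"tz":-0.02,"wx":0,"wy":0,"wz":0,"jaw":1},
    {"tx":0.035,"ty":0,"tz":0,"wx":0,"wy":0,"wz":0,"jaw":1},
    {"tx":0.035,"ty":0,"tz":0,"wx":0,"wy":0,"wz":0,"jaw":1},
    {"tx":0.035,"ty":0,"tz":0,"wx":0,"wy":0,"wz":0,"jaw":1},
    {"tx":0.035,"ty":0,"tz":0,"wx":0,"wy":0,"wz":0,"jaw":1},
    {"tx":0,"ty":0,"tz":0,"wx":0,"wy":0,"wz":0,"jaw":1},
    {"tx":0,"ty":0,"tz":0,"wx":0,"wy":0,"wz":0,"jaw":1}
  ]
}}

```text
t: 46.85
eef_pos: [654.2, 345.5, 221.5]
ee_rot: [3.136, -0.159, -0.003]
force: [-0.5, -0.2, -0.2]
grip_width: -0.0
grasp_force: 0.0
```

```bash
python3 m.py 2>/dev/null
```

```text
hinge along 529.9006367185958 lat 409.148761192848
tcp [652.8 346.2 222.9] u 85.48 contact angle nan [-0.8 -0.5  0.5]
kt [167.07 198.15] ks [420.   168.05] gt [158.89 200.82] gs [425.35 179.26]
lever top 0.625 ptr top (centroid) 0.617
lever scene 0.643
```

Emit:
{"op": "apply_moves", "data": {
  "steps": [
    {"tx":-0.029,"ty":0,"tz":0,"wx":0,"wy":0,"wz":0,"jaw":1},
    {"tx":-0.029,"ty":0,"tz":0,"wx":0,"wy":0,"wz":0,"jaw":1},
    {"tx":-0.029,"ty":0,"tz":0,"wx":0,"wy":0,"wz":0,"jaw":1},
    {"tx":-0.029,"ty":0,"tz":0,"wx":0,"wy":0,"wz":0,"jaw":1},
    {"tx":-0.029,"ty":0,"tz":0,"wx":0,"wy":0,"wz":0,"jaw":1},
    {"tx":0,"ty":0,"tz":0,"wx":0,"wy":0,"wz":0,"jaw":1},
    {"tx":0,"ty":0,"tz":0,"wx":0,"wy":0,"wz":0,"jaw":1},
    {"tx":0,"ty":0,"tz":0.03,"wx":0,"wy":0,"wz":0,"jaw":1},
    {"tx":0,"ty":0,"tz":0.035,"wx":0,"wy":0,"wz":0,"jaw":1},
    {"tx":0,"ty":0,"tz":0.02,"wx":0,"wy":0,"wz":0,"jaw":1},
    {"tx":0.015,"ty":0,"tz":0,"wx":0,"wy":0,"wz":0,"jaw":1},
    {"tx":0.015,"ty":0,"tz":0,"wx":0,"wy":0,"wz":0,"jaw":1},
    {"tx":0.005,"ty":0,"tz":0,"wx":0,"wy":0,"wz":0,"jaw":1},
    {"tx":0,"ty":0,"tz":0,"wx":0,"wy":0,"wz":0,"jaw":1},
    {"tx":0,"ty":0,"tz":0,"wx":0,"wy":0,"wz":0,"jaw":1},
    {"tx":0,"ty":0,"tz":0,"wx":0,"wy":0,"wz":0,"jaw":1}
  ]
}}

```text
t: 48.68
eef_pos: [543.9, 357.1, 138.3]
ee_rot: [-3.138, 0.156, 0.0]
force: [-0.4, -0.3, -0.1]
grip_width: -0.1
grasp_force: 0.0
```

```bash
python3 m.py 2>/dev/null
```

```text
hinge along 529.9006367185958 lat 409.148761192848
tcp [543.7 357.2 138.6] u -24.2 contact angle 0.566 [-0.1  0.1 -0.7]
kt [169.33 196.17] ks [419.79 167.78] gt [nan nan] gs [425.32 179.3 ]
The function value at x=-0.3 is NaN; solver cannot continue.
lever scene 0.629
```

Need u of about -16.8, so +7.3 mm forward.

Emit:
{"op": "apply_moves", "data": {
  "steps": [
    {"tx":0.003,"ty":0,"tz":0,"wx":0,"wy":0,"wz":0,"jaw":1},
    {"tx":0.002,"ty":0,"tz":0,"wx":0,"wy":0,"wz":0,"jaw":1},
    {"tx":0.001,"ty":0,"tz":0,"wx":0,"wy":0,"wz":0,"jaw":1},
    {"tx":0.0013,"ty":0,"tz":0,"wx":0,"wy":0,"wz":0,"jaw":1},
    {"tx":0,"ty":0,"tz":0,"wx":0,"wy":0,"wz":0,"jaw":1},
    {"tx":0,"ty":0,"tz":0,"wx":0,"wy":0,"wz":0,"jaw":1},
    {"tx":0,"ty":0,"tz":0,"wx":0,"wy":0,"wz":0,"jaw":1}
  ]
}}

```text
t: 49.77
eef_pos: [551.4, 356.3, 138.2]
ee_rot: [3.138, -0.155, 0.0]
force: [-0.8, -0.6, 0.7]
grip_width: 0.4
grasp_force: 0.0
```

```bash
python3 m.py 2>/dev/null
```

```text
hinge along 529.9006367185958 lat 409.148761192848
tcp [551.4 356.3 138.3] u -16.46 contact angle 0.643 [-0.   0.  -0.4]
kt [172.   194.68] ks [420.2  168.13] gt [nan nan] gs [425.32 179.3 ]
The function value at x=-0.3 is NaN; solver cannot continue.
lever scene 0.657
```

Emit:
{"op": "apply_moves", "data": {
  "steps": [
    {"tx":-0.01,"ty":0,"tz":0,"wx":0,"wy":0,"wz":0,"jaw":1},
    {"tx":-0.025,"ty":0,"tz":0,"wx":0,"wy":0,"wz":0,"jaw":1},
    {"tx":0,"ty":0,"tz":-0.03,"wx":0,"wy":0,"wz":0,"jaw":1},
    {"tx":0,"ty":0,"tz":-0.035,"wx":0,"wy":0,"wz":0,"jaw":1},
    {"tx":0,"ty":0,"tz":-0.02,"wx":0,"wy":0,"wz":0,"jaw":1},
    {"tx":0.035,"ty":0,"tz":0,"wx":0,"wy":0,"wz":0,"jaw":1},
    {"tx":0.035,"ty":0,"tz":0,"wx":0,"wy":0,"wz":0,"jaw":1},
    {"tx":0.035,"ty":0,"tz":0,"wx":0,"wy":0,"wz":0,"jaw":1},
    {"tx":0.035,"ty":0,"tz":0,"wx":0,"wy":0,"wz":0,"jaw":1},
    {"tx":0,"ty":0,"tz":0,"wx":0,"wy":0,"wz":0,"jaw":1},
    {"tx":0,"ty":0,"tz":0,"wx":0,"wy":0,"wz":0,"jaw":1},
    {"tx":0,"ty":0,"tz":0,"wx":0,"wy":0,"wz":0,"jaw":1}
  ]
}}

```text
t: 51.27
eef_pos: [655.2, 345.9, 222.6]
ee_rot: [3.137, -0.156, -0.002]
force: [0.2, 0.2, 0.4]
grip_width: -0.2
grasp_force: 0.0
```

```bash
python3 m.py 2>/dev/null; python3 - <<'E'
from h import *
t=snap("top");s=snap("scene")
f=lambda d,u0,v0,u1,v1,k:cv2.resize(d["pixels"][v0:v1,u0:u1,::-1],None,fx=k,fy=k,interpolation=cv2.INTER_CUBIC)
cv2.imwrite("pics/z.png",np.hstack([f(t,145,165,275,240,3),f(s,340,155,445,230,3)]))
from btn import btns; print(btns(t))
E
```

```text
hinge along 529.9006367185958 lat 409.148761192848
tcp [654.8 346.4 223.7] u 87.46 contact angle nan [ 0.4 -0.3  0. ]
kt [167.12 197.23] ks [420.45 168.39] gt [160.23 201.3 ] gs [425.31 179.31]
lever top 0.647 ptr top (centroid) 0.602
lever scene 0.675
[array([ 602.8, -411.5]), array([ 604.6, -291. ]), array([ 600.4, -179.3])]
```

View pics/z.png

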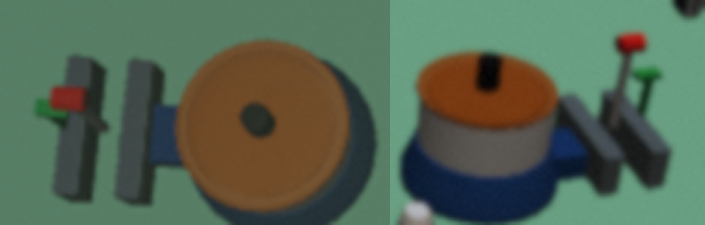

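The cover sits level on the bowl, at (260,125) in the top half. The red knob lines up with the green tab, and the tray holds only the three blanks. Lever and pointer both read about 0.64 rad, and the arm is clear, so I hand in.

```bash
python3 -c "
from rig import bot
print(bot.sign_off())"
```

```text
the job is handed in; nothing more can be done
None
```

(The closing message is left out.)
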